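# Thickness check on a ground glass panel

### The arm

A 7-joint arm with a two-finger parallel gripper is mounted at the origin on the work surface. World frame = base frame: x ahead of the robot, y to its left, z up, the work surface at z = 0. Lengths are in m, angles in rad, forces in N, time in s.
With the tool pointing down it reaches from about 0.425 to 1.025 m from the base axis. Payload 9.4 kg.
Tool frame: the origin (TCP) lies on the centre line of the jaws, within the pads' length; the fingertips stand 22 mm ahead of it and the grasp point (between the pads) lies 3 mm ahead of it; x points along the fingers, z is the direction in which the jaws open and shut, and the axes are right-handed (so a half turn about x gives the same grasp; the last joint's range is limited). The gripper opens to 85 mm and grips with 20 to 120 N. Pads are 22 mm wide; open, the fingers measure 114 mm over their backs; the gripper's body (76 mm by 85 mm) begins 54 mm behind the grasp point. The pads swing forward as they close: fully open they stand 13 mm farther back than shut.
Start: joints at [-1.19, 0.599, -0.003, 1.599, 0.002, 0.943, -0.08], TCP at [0.32, 0.65, 0.253] pointing down, gripper open.
Joint ranges: [-2.57, 2.57], [-0.35, 1.97], [-1.29, 1.29], [0.11, 2.56], [-1.05, 4.19], [0.11, 1.86], [-2.63, 2.63]. Speed limits (rad/s): [2.22, 2.22, 3.01, 3.01, 3.14, 3.14, 3.14].

### API

Orientations are given as a unit quaternion [x, y, z, w].
In Python, from plant import manip gives the robot as it stands.
- The arm moves only by the tool carry_out, never from a script. Its argument "commands" is a list of rows, each a list of 7 numbers: the closure, from -1 (fully open) to 1 (shut), then the shift along the tool's x, y, z scaled (see below), then the turn, a rotation vector about the tool's x, y, z scaled (see below). In form: [[fingers, x, y, z, wx, wy, wz], ...]. A call has 1 to 10 rows; each row shifts and turns the commanded pose from where the row before left it, along the tool's axes as they then stand; what a row does not reach is not made up. The controller multiplies each number of a shift by 0.02 m and each number of a turn by 4 degrees. A row lasts 1/10 s, in which the tool goes at most 50 mm and 8.59 degrees, less where a joint would pass 70% of its speed; a pose out of reach is approached as far as the arm can. A call with a number of a shift or a turn outside -1 to 1 is refused whole. A call with a gripper value outside its range is refused whole. The fingers move at their own pace and stop on an object; the grip force is fixed at half the most. Time passes only in rows, so rows that do not move let the fingers close. It gives the time, the measured TCP pose, the force and the opening at its end, in the units of the state.
- manip.state(): the state, without advancing time (a new reading comes with each control period).
- manip.capture(name): name is "scene" or "top" or "wrist"; returns the picture (420x560x3 uint8, blue, green, red); there is no depth.
- manip.calibration(name): a dict with "mtx" (3x3 intrinsics, pixels), "rvec" (rotation vector, rad) and "tvec" (3), from world to camera coordinates, as OpenCV has them. Camera axes: x right, y down, z forward; pixel columns grow to the right and rows downward; lengths in m; the calibration is good to about 2 mm. The wrist camera is an equidistant fisheye: a pixel r from the principal point sees the ray r / f radians off the axis. A picture is of the moment at which its call begins: read the wrist's pose just before it. calibration takes no time and is no camera call; for the wrist camera it gives the pose at the moment of the call.
- manip.close_job(): hands the job in, once; it reports no verdict.
The state is a dict: "clock": time; "joint_pos": joint angles; "joint_velocities": joint speeds; "tau": joint torques, N m; "tool_pos": TCP position; "orientation": TCP orientation; "wrist_force": force on the tool from outside, world axes, zero at the start; "wrist_torque": the same for the moment, N m; "gripper_width": finger opening in m.
Only numpy, scipy, OpenCV 4.12 (cv2) and the standard library are available. Lean on these libraries where they do the work, as an engineer would, in place of code of your own. Each camera call takes 0.05 s, during which the arm holds its last target.

### The job

Take the larger opal-glass panel out of the slotted rack and lean it on the wooden easel, foot on the ledge, back flat against the frame and the pencilled ring facing out, and let go of it without letting it drop. Then take the thickness gauge from its cradle and touch its sprung tip inside the pencilled ring, square to the glass and gently, with the tip pressed about half way in. Finish while still holding the gauge there: do not put it down, and leave the other things on the bench alone.

Things in the scene. Friction and masses are not known exactly. Their poses are not given: they have to be found in the camera images.
- panel: Larger white opal-glass panel, 140 wide x 150 high x 10 mm, about 0.5 kg, standing upright in either rack slot, ring towards the rack's front. Origin: centre of its lower edge. z up its height, y along its width, -x out of the face with three ground rounds and the ring. Grip it across the thickness at the middle of its top edge.
- spot (a point): Centre of the dark grease-pencil ring (29 mm across) round one of three ground rounds on the panel's -x face: in panel axes at x -5, y +30, z +85 mm. Its axes are the panel's.
- rack: Fixed low wooden rack, 156 (x) x 130 (y) x 45 mm high. Origin: centre of its underside; front -x. Slots 14 mm wide and 33 mm deep run along its y at x -40 and +40 mm, floor 12 mm up, between the teeth of two notched bars at y -45 and +45 mm.
- spare_panel: Bystander: plain smaller panel of the same glass, 120 wide x 95 high x 10 mm, in the rack's other slot; origin at bottom centre. Leave it.
- easel: Fixed wooden bench easel, base board 160 (x) x 200 (y) x 15 mm; origin: centre of its underside; front -x. It carries the sloping frame.
- easel_frame: Easel's frame, leaning back 30 deg from upright. Origin: middle of the corner of frame and ledge, 50 mm up. z up the slope, y along the ledge, -x out of the front. Front is plane x = 0: battens 30 mm wide at y -55, +55 up to z 95, rail between at z 68 to 88. Ledge is plane z = 0, square to the frame, 200 long, out to x -30 mm, no lip. A seated panel has these axes, its origin at x -5, z 0.
- gauge: Cordless thickness gauge: grey bar 120 long (x) x 28 wide (y) x 32 mm high (z), black tapered nose to x +78 mm, about 0.16 kg, balanced near its middle. Origin: centre of the bar. +x points out of the tip, z out of the display side (up in the cradle). It lies level; grip it across its width at the origin.
- cradle: Fixed black cradle, 150 (x) x 70 (y) x 51 mm high; origin: centre of its underside; the gauge's tip points to its +x. The gauge rests 40 mm up on two saddles (44 wide, 12 mm thick) at x -45 and +45 mm, between cheeks 11 mm high; between the saddles is only a 10 mm base. The gauge lifts straight up.
- tip (a point): Centre of the flat end (10 mm across) of the gauge's steel sprung tip: 94 mm from the gauge's origin along its +x while it is not pressed.
- plunger (a joint): How far the sprung tip is pressed in, 0 (free) to 0.008 m (bottomed). The spring starts at 0.8 N, and gains 0.4 N per mm: 2.4 N at half way, 4 N just before it bottoms.
- tumbler: Bystander: green glass tumbler, 72 mm across, 95 mm high; origin under its centre.
- dressing_stone: Bystander: grey dressing stone, 120 x 28 x 28 mm, lying on the bench; origin under its centre.
- blank: Bystander: clear glass bowl blank, 100 mm across, 50 mm high; origin under its centre.
There are look-alikes about, which are no part of the job. What is shaped like the panel but blue or purple is not meant.

How it is judged:
On the way, in this order (a step that is already met when the one before it is completed fails the run):
1. the panel leans on the easel, foot on the ledge, back flat on the frame, ring out, let go and at rest (angle between the z axis of panel and the z axis of easel_frame, either way round below 0.06 rad and angle between the x axis of panel and the x axis of easel_frame, either way round below 0.06 rad and z of panel in the frame of easel_frame between -0.005 and 0.006 m and x of panel in the frame of easel_frame between -0.01 and -0.001 m and y of panel in the frame of easel_frame between -0.03 and 0.03 m and x of spot in the frame of easel_frame below -0.006 m and contact force between the fingers and panel below 0.1 N and linear speed of panel below 0.02 m/s), for 0.3 s.
2. the gauge is lifted out of its cradle in the fingers (z of gauge in the frame of cradle above 0.075 m and contact force between the fingers and gauge above 2 N), for 0.1 s.
At the end, for the whole second after the job is handed in: Panel seated on ledge and frame (3.4 deg, 6 mm, within 30 mm of the middle), ring out, let go, still. Fingers hold the gauge still, clear of cradle and easel, tip within 9 mm of the ring centre, square to the glass within 8 deg, pressed in 1.5 to 6.8 mm, 0.8 to 5 N (all of step 1 and contact force between the arm and panel below 0.1 N and distance between tip and spot below 0.009 m and angle between the x axis of gauge and the x axis of panel, either way round below 0.14 rad and value of joint plunger between 0.0015 and 0.0068 m and contact force between gauge and panel between 0.8 and 5 N and contact force between the fingers and gauge above 2 N and linear speed of gauge below 0.02 m/s and contact force between gauge and easel_frame below 0.1 N and contact force between gauge and cradle below 0.1 N); the arm keeps its last pose, push and grip.
It fails at once if the gauge is rammed against the panel (over 15 N) (contact force between gauge and panel above 15 N).
It fails at once if the panel or the gauge is dropped (falls freely, over 0.5 m/s) ((linear speed of panel above 0.5 m/s and contact force between the fingers and panel below 0.1 N) or (linear speed of gauge above 0.5 m/s and contact force between the fingers and gauge below 0.1 N)).
It fails at once if another thing on the bench is disturbed (distance of any of spare_panel, tumbler, dressing_stone, blank from where it was at the start of the episode above 0.02 m or angle between spare_panel's own z axis and vertical above 0.3 rad).
It also fails if it takes over 64 s, if anything falls off the work surface, if the arm or the gripper's body presses on something with over 40 N, if the wrist force passes 120 N, or if a joint passes its speed limit or range.

## Working session

There is one attempt and no reset: what is moved stays moved. The work goes in short steps, Python scripts to look and compute and a tool call to move; the robot and the scene stay as the last step left them, time stands still between calls to the robot, and variables do not carry over. Pictures are saved under pics/ and viewed, and the job is handed in when it is done.

Besides the shell and the picture viewer there is one more tool, called by a JSON object that holds its "fn" and its "kwargs", one argument or row to a line. carry_out: Moves the arm, as the interface text tells. Shifts and turns lie within -1 to 1; 1 stands for 0.02 m of shift or 4 degrees of turn. Its arguments: {"type":"object","properties":{"commands":{"type":"array"}},"required":["commands"]}

```bash
mkdir -p pics; ls; python3 - <<'E'
from plant import manip
import cv2,numpy as np
np.set_printoptions(precision=4,suppress=True)
s=manip.state()
for k,v in s.items(): print(k,np.round(v,4))
for n in ["scene","top","wrist"]:
    c=manip.calibration(n); print(n,c)
    cv2.imwrite(f"pics/{n}0.png",manip.capture(n))
E
```

```text
pics
clock 0.0
joint_pos [-1.1897  0.6001 -0.0026  1.6002  0.0018  0.9429 -0.0798]
joint_velocities [ 0.0006 -0.0005 -0.0004 -0.0015 -0.0005 -0.0012 -0.0001]
tau [  0.     -77.6438   1.5645 -25.7997   0.0122   0.009   -0.    ]
tool_pos [0.3202 0.65   0.2524]
orientation [-0.3739  0.6008  0.3732  0.6   ]
wrist_force [ 0.8546 -0.275  -0.2105]
wrist_torque [-0.0404 -0.0164  0.0068]
gripper_width 0.0851
scene {'mtx': array([[537.6439,   0.    , 281.8303],
       [  0.    , 537.6439, 206.093 ],
       [  0.    ,   0.    ,   1.    ]]), 'rvec': array([ 0.9546,  2.3268, -1.2049]), 'tvec': array([ 0.3238, -0.1436,  1.7759])}
top {'mtx': array([[439.6094,   0.    , 274.0486],
       [  0.    , 439.6094, 206.7688],
       [  0.    ,   0.    ,   1.    ]]), 'rvec': array([ 2.1817, -2.17  ,  0.0952]), 'tvec': array([0.0445, 0.5151, 1.2612])}
wrist {'mtx': array([[325.1923,   0.    , 280.7846],
       [  0.    , 325.1923, 210.9763],
       [  0.    ,   0.    ,   1.    ]]), 'rvec': array([-2.421 , -1.5049, -0.2488]), 'tvec': array([-0.7249, -0.042 ,  0.3818])}
```

View pics/scene0.png

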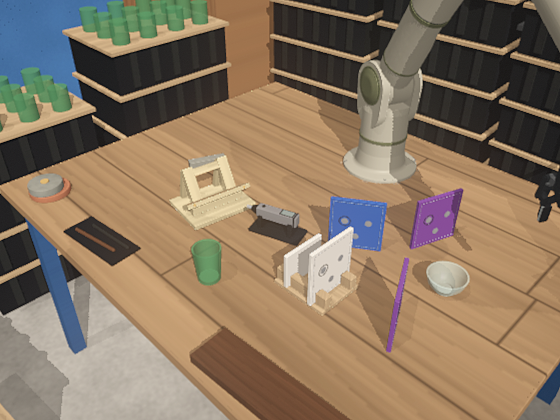

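View pics/top0.png

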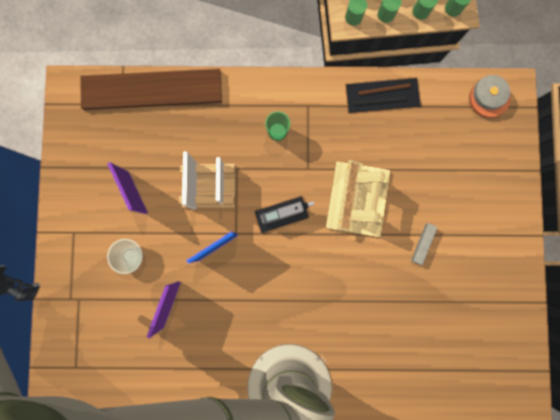

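View pics/wrist0.png

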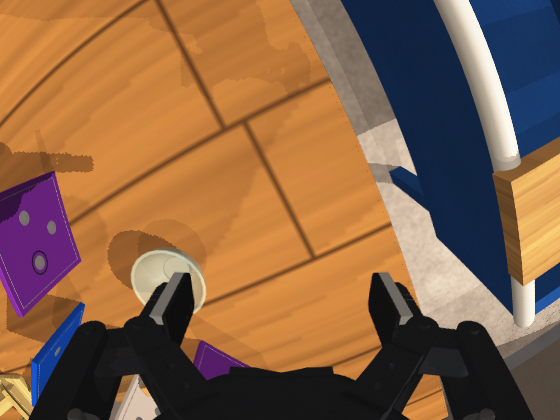

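Candidates for the panel are the tall white panel at scene (331,266) / top (188,180), the small white spare at scene (302,260) / top (219,180), the blue panel at (357,223), and purple panels at (436,218) and (398,305). I pick the tall white one with the rounds. Next come close crops.

```bash
cat > h.py <<'E'
import numpy as np,cv2
from scipy.spatial.transform import Rotation as R
np.set_printoptions(precision=4,suppress=True)
try:
    from plant import manip
except Exception as e: print(e)
def cal(n):
    c=manip.calibration(n); return c['mtx'],cv2.Rodrigues(np.array(c['rvec'],float))[0],np.array(c['tvec'],float).ravel()
def ray(n,uv,c=None):
    K,Rm,t=c or cal(n); uv=np.atleast_2d(np.array(uv,float))
    d=np.c_[(uv[:,0]-K[0,2])/K[0,0],(uv[:,1]-K[1,2])/K[1,1],np.ones(len(uv))]
    if n=='wrist':
        r=np.hypot(d[:,0],d[:,1]); s=np.where(r>1e-9,np.sin(r)/np.maximum(r,1e-9),1)
        d=np.c_[d[:,0]*s,d[:,1]*s,np.cos(r)]
    return -Rm.T@t, d@Rm
def onz(n,uv,z,c=None):
    o,d=ray(n,uv,c); return o+d*((z-o[2])/d[:,2])[:,None]
def proj(n,P,c=None):
    K,Rm,t=c or cal(n); X=np.atleast_2d(P)@Rm.T+t
    if n=='wrist':
        rr=np.hypot(X[:,0],X[:,1]); th=np.arctan2(rr,X[:,2]); k=th/np.maximum(rr,1e-9)
        q=X[:,:2]*k[:,None]
    else: q=X[:,:2]/X[:,2:]
    return np.c_[q[:,0]*K[0,0]+K[0,2],q[:,1]*K[1,1]+K[1,2]]
def crop(img,x0,y0,x1,y1,f,name):
    cv2.imwrite(name,cv2.resize(img[y0:y1,x0:x1],None,fx=f,fy=f,interpolation=cv2.INTER_CUBIC))
E
python3 - <<'E'
from h import *
t=cv2.imread('pics/top0.png'); s=cv2.imread('pics/scene0.png')
crop(t,170,140,250,215,8,'pics/c1.png'); crop(t,240,150,400,245,5,'pics/c2.png')
crop(s,270,215,370,315,6,'pics/c3.png'); crop(s,160,145,320,250,5,'pics/c4.png')
for n in('scene','top'): print(n,ray(n,[280,210]))
E
```

```text
scene (array([1.3095, 0.8623, 0.906 ]), array([[-0.5697, -0.5799, -0.5825]]))
top (array([0.4017, 0.046 , 1.3018]), array([[ 0.0809, -0.0126, -0.9968]]))
```

View pics/c1.png

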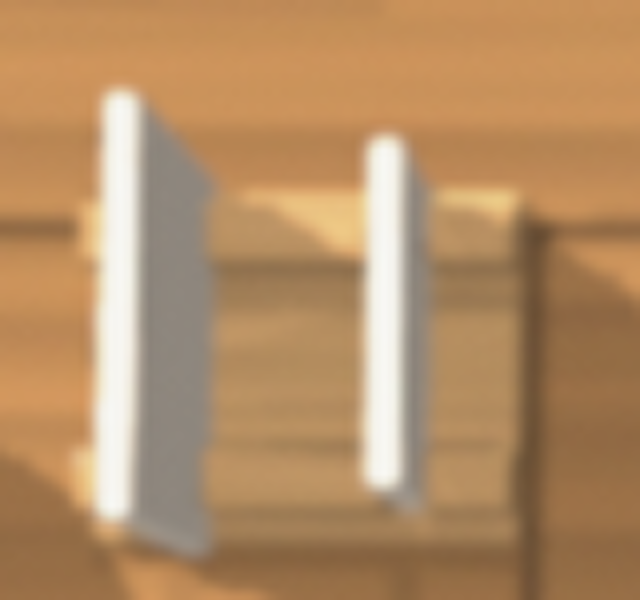

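View pics/c2.png

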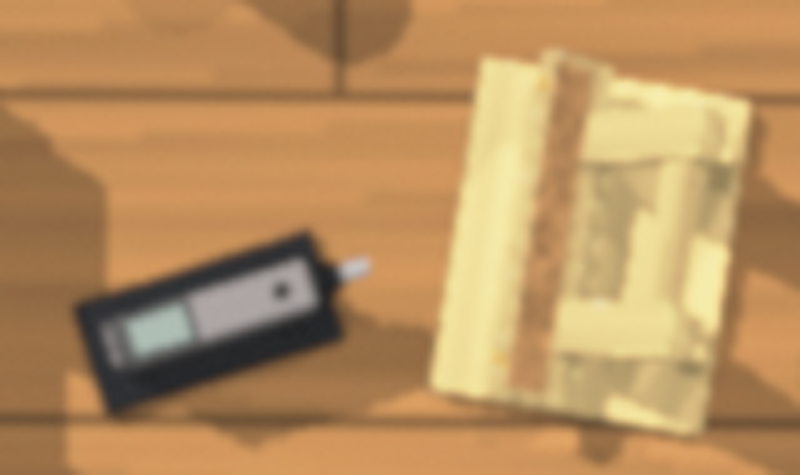

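View pics/c3.png

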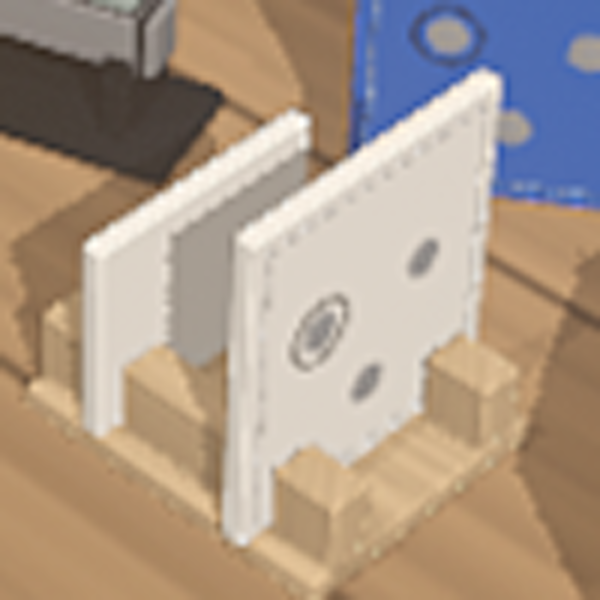

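View pics/c4.png

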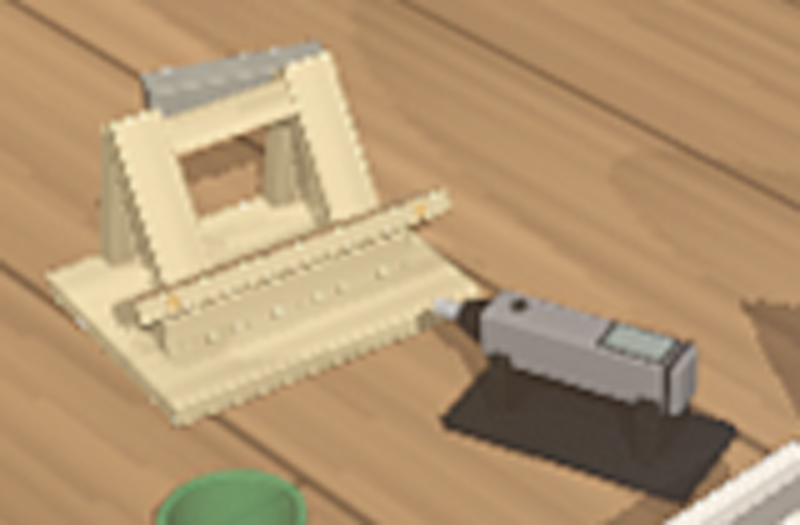

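```bash
python3 - <<'E'
from h import *
s=manip.state(); print(R.from_quat(s['orientation']).as_matrix())
print("panel top", onz('top',[[183,151.4],[187.5,151.4],[181.9,204.8],[186.2,205]],.162))
print("spare top", onz('top',np.array([[368,138],[404,138],[364,486],[400,488]])/8+[170,140],.107))
print("easel base",onz('top',[[337,161],[390.4,169.4],[380.6,237.4],[326.4,227.6]],.015))
g=lambda a:np.array(a,float)/5+[240,150]
print("gauge top",onz('top',g([[305,258],[322,305],[105,325],[118,368]]),.072), "tip",onz('top',g([[368,265]]),.056))
print("cradle",onz('top',g([[310,232],[342,337],[110,412],[78,305]]),.025))
print("rack z0", onz('top',np.array([[520,190],[520,540]])/8+[170,140],.03))
S=lambda a:np.array(a,float)/6+[270,215]
print("scene panel top", onz('scene',S([[237,243],[480,68],[500,80],[252,257]]),.162))
S=lambda a:np.array(a,float)/5+[160,145]
print("scene easel base",onz('scene',S([[48,275],[183,415],[480,295]]),.015))
print("tumb",onz('top',[[278,126]],.05),"stone",onz('top',[[383,95]],.0),"blank",onz('top',[[125,257]],.03),onz('top',[[212,248]],.1),onz('top',[[425,245]],.03))
E
```

```text
[[-0.0004 -0.8971  0.4419]
 [-0.0011  0.4419  0.8971]
 [-1.     -0.0001 -0.0012]]
panel top [[0.6476 0.2876 0.162 ]
 [0.6477 0.2758 0.162 ]
 [0.5064 0.2871 0.162 ]
 [0.506  0.2759 0.162 ]]
spare top [[0.6436 0.2079 0.107 ]
 [0.6437 0.1955 0.107 ]
 [0.5231 0.2072 0.107 ]
 [0.5225 0.1949 0.107 ]]
easel base [[ 0.6528 -0.1386  0.015 ]
 [ 0.6285 -0.2965  0.015 ]
 [ 0.4275 -0.2643  0.015 ]
 [ 0.4552 -0.1062  0.015 ]]
gauge top [[ 0.5255 -0.0284  0.072 ]
 [ 0.4991 -0.038   0.072 ]
 [ 0.4872  0.0837  0.072 ]
 [ 0.4631  0.0762  0.072 ]] tip [[ 0.5233 -0.0653  0.056 ]]
cradle [[ 0.5455 -0.0342  0.025 ]
 [ 0.4842 -0.0528  0.025 ]
 [ 0.4399  0.0818  0.025 ]
 [ 0.502   0.101   0.025 ]]
rack z0 [[0.6402 0.1624 0.03  ]
 [0.5115 0.1607 0.03  ]]
scene panel top [[0.6535 0.2838 0.162 ]
 [0.5129 0.2791 0.162 ]
 [0.5134 0.2891 0.162 ]
 [0.6553 0.2927 0.162 ]]
scene easel base [[ 0.6328 -0.2866  0.015 ]
 [ 0.6585 -0.1238  0.015 ]
 [ 0.4667 -0.0947  0.015 ]]
tumb [[0.7482 0.0371 0.05  ]] stone [[ 0.8599 -0.2821  0.    ]] blank [[0.3669 0.4751 0.03  ]] [[0.3945 0.2155 0.1   ]] [[ 0.406  -0.3883  0.03  ]]
```

{"fn": "carry_out", "kwargs": {
  "commands": [
    [-1,-0.2,0,0,-0.94,0,0],
    [-1,-0.2,0,0,-0.94,0,0],
    [-1,-0.2,0,0,-0.94,0,0],
    [-1,-0.2,0,0,-0.94,0,0],
    [-1,-0.2,0,0,-0.94,0,0],
    [-1,-0.2,0,0,-0.94,0,0],
    [-1,-0.2,0,0,-0.94,0,0],
    [-1,0,-0.7,-0.97,0,0,0],
    [-1,0,-0.7,-0.97,0,0,0],
    [-1,0,-0.7,-0.97,0,0,0]
  ]
}}

```text
clock: 1.15
tool_pos: [0.3628, 0.5914, 0.2809]
orientation: [0.501, -0.5, -0.5, -0.499]
wrist_force: [0.5, -0.5, -0.4]
gripper_width: 0.0858
```

{"fn": "carry_out", "kwargs": {
  "commands": [
    [-1,0,-0.7,-0.97,0,0,0],
    [-1,0,-0.7,-0.97,0,0,0],
    [-1,0,-0.7,-0.97,0,0,0],
    [-1,0,-0.7,-0.97,0,0,0],
    [-1,0,-0.7,-0.97,0,0,0],
    [-1,0,-0.7,-0.97,0,0,0],
    [-1,0,-0.7,-0.97,0,0,0],
    [-1,0,-0.7,-0.97,0,0,0],
    [-1,0,-0.7,-0.97,0,0,0],
    [-1,0,-0.7,-0.97,0,0,0]
  ]
}}

```text
clock: 2.15
tool_pos: [0.5032, 0.3975, 0.2811]
orientation: [0.5, -0.5, -0.5, -0.499]
wrist_force: [0.8, 0.3, 0.5]
gripper_width: 0.0851
```

{"fn": "carry_out", "kwargs": {
  "commands": [
    [-1,0,-0.6,-0.97,0,0,0],
    [-1,0,-0.6,-0.97,0,0,0],
    [-1,0,-0.6,-0.97,0,0,0],
    [-1,0,-0.6,-0.97,0,0,0],
    [-1,0,-0.6,-0.97,0,0,0],
    [-1,0,0,0,0,0,0]
  ]
}}

```text
clock: 2.75
tool_pos: [0.5649, 0.2978, 0.281]
orientation: [-0.5, 0.501, 0.499, 0.5]
wrist_force: [-0.2, -0.1, -0.1]
gripper_width: 0.0855
```

```bash
cat >> h.py <<'E'
def st():
    s=manip.state(); M=R.from_quat(s['orientation']).as_matrix()
    print('t',round(s['clock'],2),'p',np.array(s['tool_pos']),'w',round(s['gripper_width'],4),'F',np.array(s['wrist_force']),'q',np.array(s['joint_pos'])); print(M); return np.array(s['tool_pos']),M
E
python3 - <<'E'
from h import *
st()
c=cal('wrist'); im=manip.capture('wrist'); cv2.imwrite('pics/w1.png',im)
np.savez('w1.npz',K=c[0],R=c[1],t=c[2])
crop(im,0,0,560,420,1.4,'pics/w1b.png')
E
```

```text
t 2.75 p [0.5649 0.2978 0.281 ] w 0.0855 F [-0.1541 -0.072  -0.0867] q [-0.5003  0.4684 -0.1097  1.7736  0.0655  0.9038  0.9286]
[[ 0.0006 -1.      0.0033]
 [-0.0021  0.0033  1.    ]
 [-1.     -0.0006 -0.0021]]
```

View pics/w1b.png

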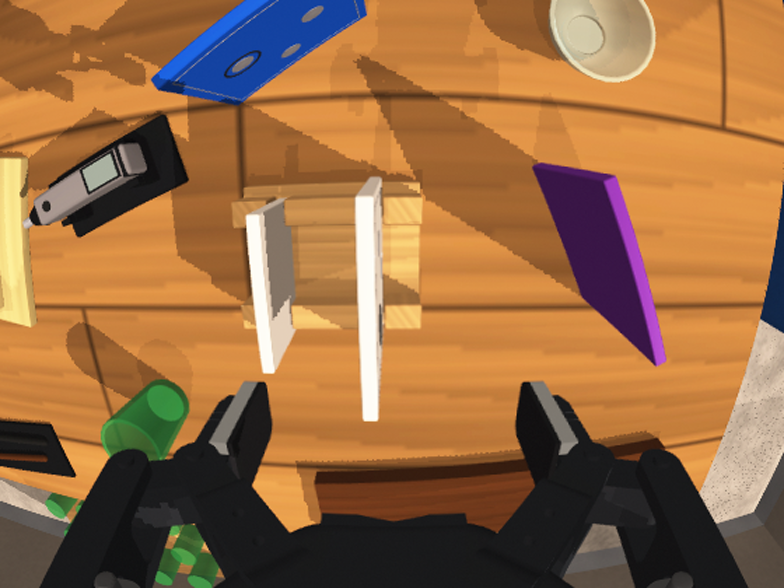

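```bash
python3 - <<'E'
from h import *
im=cv2.imread('pics/w1.png'); crop(im,165,120,310,310,4,'pics/w1c.png')
E
```

```text
(no output)
```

View pics/w1c.png

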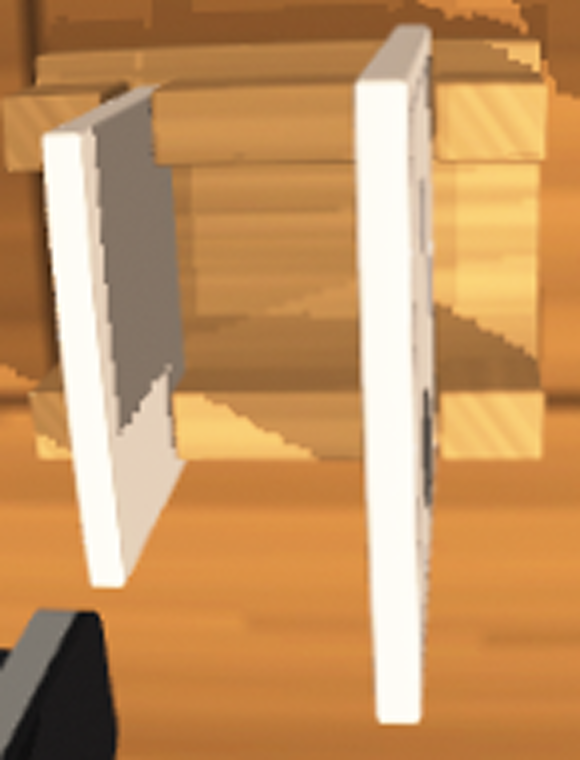

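```bash
python3 - <<'E'
from h import *
z=np.load('w1.npz'); c=(z['K'],z['R'],z['t'])
W=lambda a:np.array(a,float)/4+[165,120]-0.4
for h in(.160,.162): print(onz('wrist',W([[356,82],[407,82],[378,722],[420,722]]),h,c))
print(onz('wrist',W([[45,135],[90,135],[92,586],[125,586]]),.107,c))
print("rack teeth tops z45",onz('wrist',W([[438,162],[545,160],[440,458],[543,458],[440,388],[543,388],[438,82]]),.045,c))
print("cam",-c[1].T@c[2])
E
```

```text
[[0.509  0.2779 0.16  ]
 [0.5091 0.2875 0.16  ]
 [0.6494 0.2782 0.16  ]
 [0.6493 0.2876 0.16  ]]
[[0.5088 0.2781 0.162 ]
 [0.5089 0.2876 0.162 ]
 [0.648  0.2783 0.162 ]
 [0.6479 0.2877 0.162 ]]
[[0.5251 0.1987 0.107 ]
 [0.5255 0.21   0.107 ]
 [0.6447 0.1986 0.107 ]
 [0.6444 0.2078 0.107 ]]
rack teeth tops z45 [[0.5446 0.2905 0.045 ]
 [0.5441 0.3202 0.045 ]
 [0.6335 0.2901 0.045 ]
 [0.6337 0.3209 0.045 ]
 [0.6113 0.2904 0.045 ]
 [0.6114 0.3205 0.045 ]
 [0.5221 0.2906 0.045 ]]
cam [0.4819 0.2987 0.4025]
```

{"fn": "carry_out", "kwargs": {
  "commands": [
    [-1,0.2,-0.34,-0.37,0,0,0],
    [-1,0.6,-0.34,-0.37,0,0,0],
    [-1,0.9,0,0,0,0,0],
    [-1,0.9,0,0,0,0,0],
    [-1,0.9,0,0,0,0,0],
    [-1,0.9,0,0,0,0,0],
    [-1,0.9,0,0,0,0,0],
    [-1,0.7,0,0,0,0,0],
    [-1,0.3,0,0,0,0,0],
    [-1,0,0,0,0,0,0]
  ]
}}

```text
clock: 3.8
tool_pos: [0.5762, 0.2866, 0.1541]
orientation: [-0.5, 0.5, 0.501, 0.499]
wrist_force: [-1.2, -0.3, 1.0]
gripper_width: 0.0851
```

```bash
python3 - <<'E'
from h import *
st()
im=manip.capture('wrist'); crop(im,0,0,560,420,1.4,'pics/w2b.png')
E
```

```text
t 3.8 p [0.5762 0.2866 0.1541] w 0.0851 F [-1.1505 -0.3176  1.0033] q [-0.4849  0.6185 -0.0983  1.8712  0.0931  0.658   0.9336]
[[-0.0015 -1.     -0.0018]
 [-0.0009 -0.0018  1.    ]
 [-1.      0.0015 -0.0009]]
```

View pics/w2b.png

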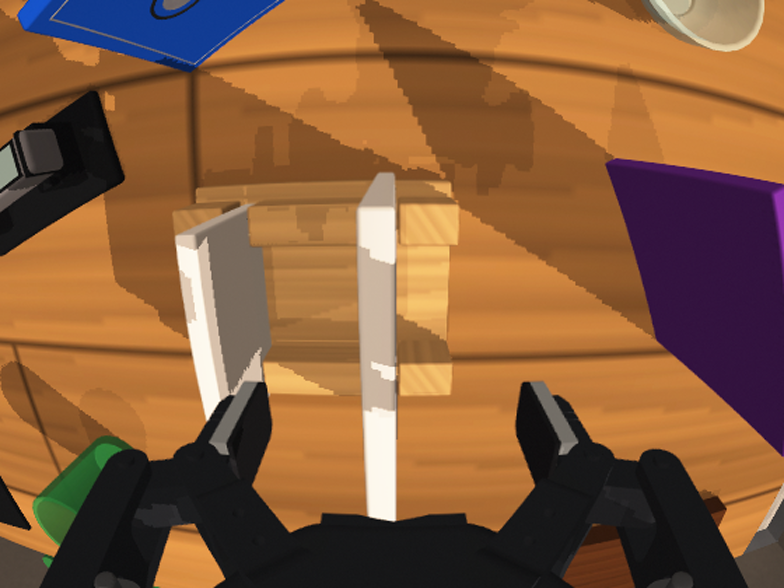

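{"fn": "carry_out", "kwargs": {
  "commands": [
    [-1,0,-0.11,-0.18,0,0,0],
    [-1,0,0,0,0,0,0],
    [1,0,0,0,0,0,0],
    [1,0,0,0,0,0,0],
    [1,0,0,0,0,0,0],
    [1,0,0,0,0,0,0],
    [1,0,0,0,0,0,0],
    [1,0,0,0,0,0,0]
  ]
}}

```text
clock: 4.65
tool_pos: [0.5789, 0.2832, 0.1554]
orientation: [0.5, -0.499, -0.5, -0.5]
wrist_force: [-0.3, -0.7, 1.6]
gripper_width: 0.0093
```

```bash
python3 - <<'E'
from h import *
st()
im=manip.capture('wrist'); crop(im,0,0,560,420,1.4,'pics/w3b.png')
E
```

```text
t 4.65 p [0.5789 0.2832 0.1554] w 0.0093 F [-0.3409 -0.6814  1.6375] q [-0.478   0.6171 -0.0988  1.8696  0.0936  0.659   0.9397]
[[ 0.0003 -1.     -0.0017]
 [ 0.0001 -0.0017  1.    ]
 [-1.     -0.0003  0.0001]]
```

View pics/w3b.png

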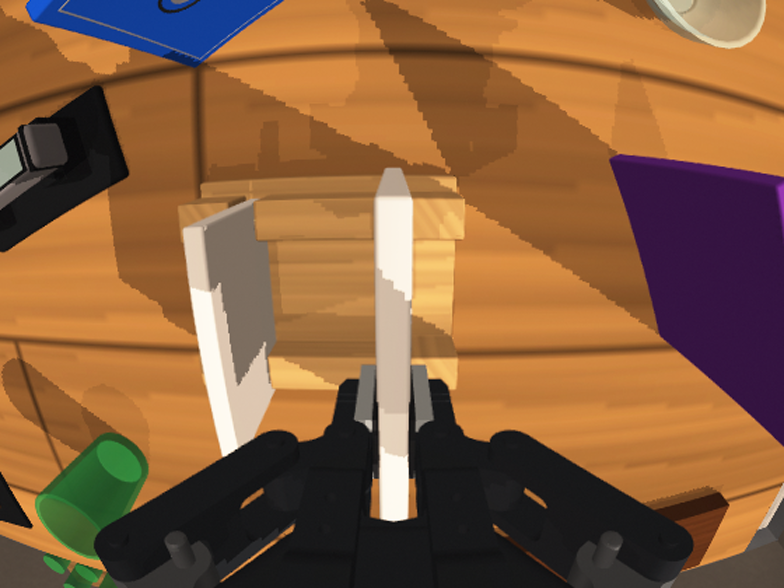

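{"fn": "carry_out", "kwargs": {
  "commands": [
    [1,-0.3,0,0,0,0,0],
    [1,-0.6,0,0,0,0,0],
    [1,-0.9,0,0,0,0,0],
    [1,-0.9,0,0,0,0,0],
    [1,-0.9,0,0,0,0,0],
    [1,-0.9,0,0,0,0,0],
    [1,-0.9,0,0,0,0,0],
    [1,-0.9,0,0,0,0,0],
    [1,-0.9,0,0,0,0,0],
    [1,-0.9,0,0,0,0,0]
  ]
}}

```text
clock: 5.7
tool_pos: [0.5783, 0.2829, 0.3186]
orientation: [-0.5, 0.5, 0.5, 0.499]
wrist_force: [1.3, 1.0, -5.1]
gripper_width: 0.009
```

{"fn": "carry_out", "kwargs": {
  "commands": [
    [1,0,0,-0.4,0,0,0],
    [1,0,0,-0.8,0,0,0],
    [1,0,0,-0.9,0,0,0],
    [1,0,0,-0.9,0,0,0],
    [1,0,0,-0.9,0,0,0],
    [1,0,0,-0.9,0,0,0],
    [1,0,0,-0.9,0,0,0],
    [1,0,0,-0.9,0,0,0],
    [1,0,0,-0.9,0,0,0],
    [1,0,0,-0.9,0,0,0]
  ]
}}

```text
clock: 6.7
tool_pos: [0.579, 0.1136, 0.3173]
orientation: [0.5, -0.5, -0.5, -0.5]
wrist_force: [0.4, 0.1, -5.4]
gripper_width: 0.0088
```

{"fn": "carry_out", "kwargs": {
  "commands": [
    [1,0,0,-0.9,0,0,0],
    [1,0,0,-0.9,0,0,0],
    [1,0,0,-0.9,0,0,0],
    [1,0,0,-0.9,0,0,0],
    [1,0,0,-0.9,0,0,0],
    [1,0,0,-0.4,0,0,0],
    [1,0,0,0,0,0,0],
    [1,0,0,0,0,0,0]
  ]
}}

```text
clock: 7.5
tool_pos: [0.5792, 0.0178, 0.3173]
orientation: [-0.5, 0.499, 0.501, 0.5]
wrist_force: [0.6, 0.6, -4.8]
gripper_width: 0.009
```

```bash
python3 - <<'E'
from h import *
st()
c=cal('wrist'); im=manip.capture('wrist'); cv2.imwrite('pics/w4.png',im)
np.savez('w4.npz',K=c[0],R=c[1],t=c[2])
crop(im,0,0,560,420,1.4,'pics/w4b.png')
E
```

```text
t 7.5 p [0.5792 0.0178 0.3173] w 0.009 F [ 0.6081  0.6294 -4.7643] q [-0.0749  0.3568 -0.0727  1.8637  0.031   0.922   1.4109]
[[ 0.0001 -1.     -0.002 ]
 [ 0.0007 -0.002   1.    ]
 [-1.     -0.0001  0.0007]]
```

View pics/w4b.png

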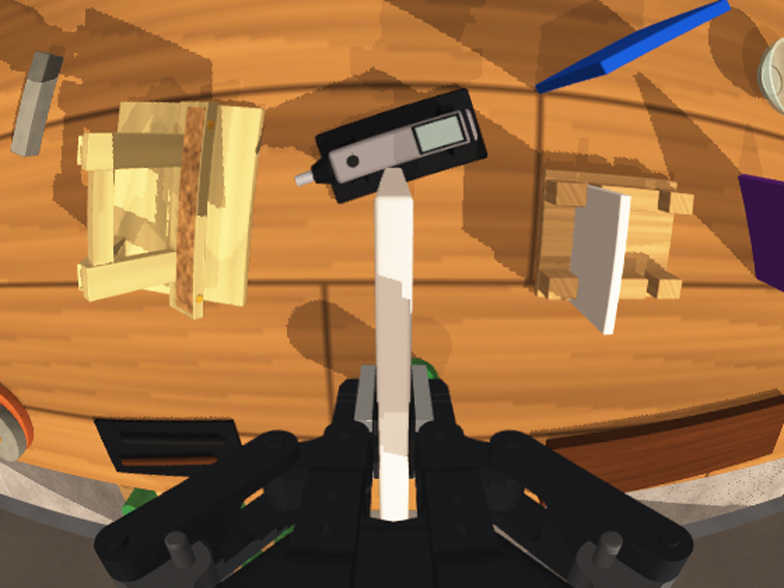

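```bash
python3 - <<'E'
from h import *
im=cv2.imread('pics/w4.png'); crop(im,45,60,195,235,4.2*.8,'pics/w4e.png');crop(im,200,50,360,155,5,'pics/w4g.png')
crop(im,45,60,195,235,5,'pics/tmp.png')
a=cv2.imread('pics/tmp.png'); print(a.shape)
cv2.imwrite('pics/w4e.png',a[:600]); cv2.imwrite('pics/w4e2.png',a[300:])
E
```

```text
(875, 750, 3)
```

View pics/w4e.png

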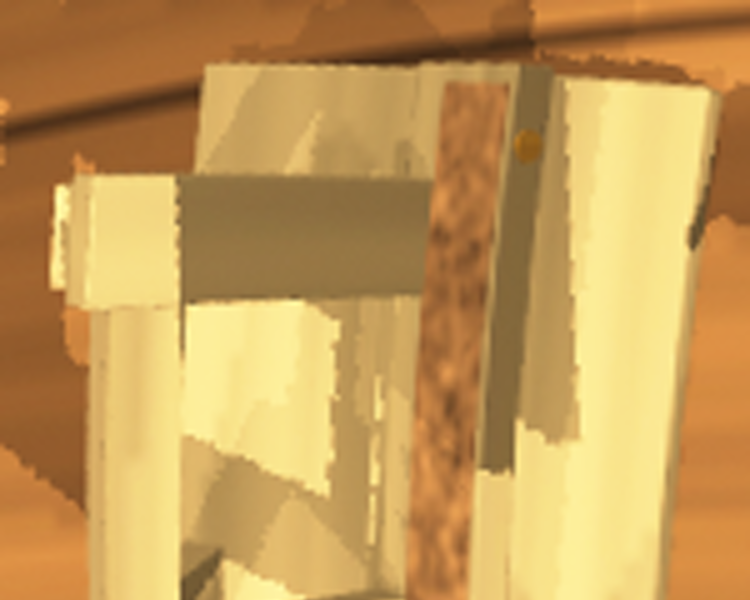

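View pics/w4e2.png

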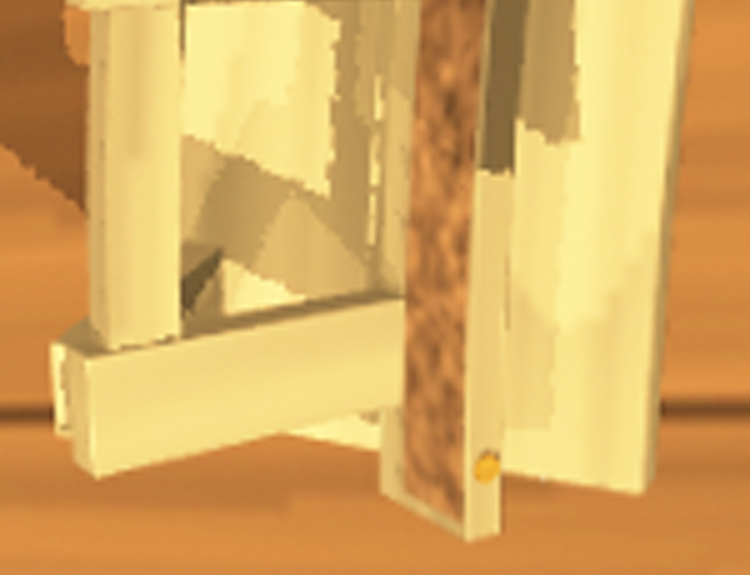

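View pics/w4g.png

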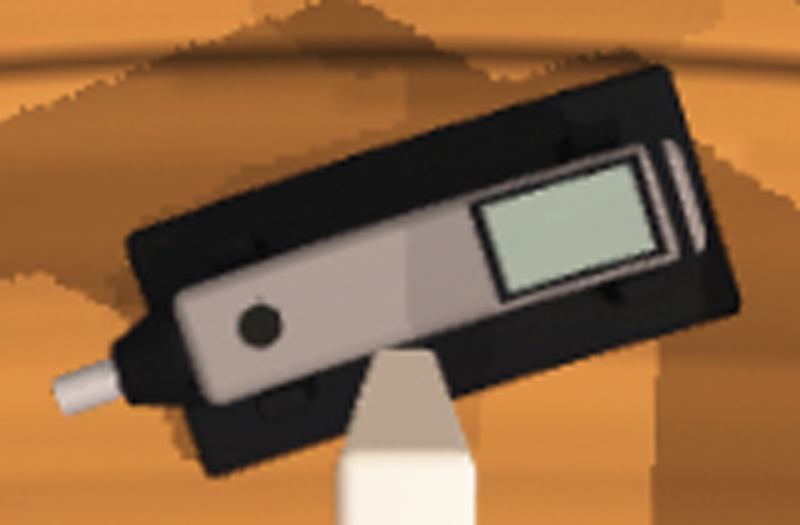

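```bash
cat > fit.py <<'E'
from h import *
from scipy.optimize import least_squares
z=np.load('w4.npz'); c=(z['K'],z['R'],z['t'])
W=lambda a:np.array(a,float)/5+[45,60]-.4
obs=[('b',(-.08,-.1,.015),(720,92)),('b',(-.08,.1,.015),(645,793)),
('f',(0,.04,.095),(87,655)),('f',(0,.07,.095),(97,777)),('f',(0,-.07,.095),(90,176)),('f',(0,-.04,.095),(88,305)),
('f',(-.03,.1,0),(468,840)),('f',(-.03,-.1,0),(520,65))]
F=R.from_euler('y',30,degrees=True).as_matrix()
def world(p,k,q):
    x,y,yaw,a=p; q=np.array(q)
    if k=='f': q=F@q+[a,0,.05]
    return R.from_euler('z',yaw).as_matrix()@q+[x,y,0]
px=W([o[2] for o in obs])
def res(p): return (proj('wrist',[world(p,k,q) for k,q,_ in obs],c)-px).ravel()
r=least_squares(res,[.541,-.2014,-np.pi/2-.16,0])
p=r.x
if __name__=='__main__':
    print(p,np.degrees(p[2]),res(p).reshape(-1,2))
    print('frame origin',world(p,'f',(0,0,0)))
    im=cv2.imread('pics/w4.png'); big=cv2.resize(im[60:235,40:200],None,fx=3.4,fy=3.4)
    segs=[((0,y,0),(0,y,.095)) for y in(-.07,-.04,.04,.07)]+[((-.03,-.1,0),(-.03,.1,0)),((0,-.1,0),(0,.1,0)),((0,-.04,.068),(0,.04,.068)),((0,-.04,.088),(0,.04,.088))]
    for a,b in segs:
        q=proj('wrist',[world(p,'f',a),world(p,'f',b)],c); q=((q-[40,60])*3.4).astype(int)
        cv2.line(big,tuple(map(int,q[0])),tuple(map(int,q[1])),(0,0,255),1)
    cv2.imwrite('pics/fit.png',big)
    G=lambda a:np.array(a,float)/5+[200,50]-.4
    print('gauge top',onz('wrist',G([[177,297],[213,402],[640,147],[678,255]]),.072,c),'tip',onz('wrist',G([[60,393]]),.056,c))
    print('cradle base',onz('wrist',G([[128,240],[212,475],[738,305],[665,65]]),.010,c))
    print('top cam frame:',proj('top',[world(p,'f',q) for q in [(-.03,.1,0),(-.03,-.1,0),(0,.07,.095),(0,-.07,.095)]]),proj('scene',[world(p,'f',q) for q in [(0,.07,.095),(0,.04,.095),(0,-.04,.095),(0,-.07,.095)]]))
E
python3 fit.py
```

```text
[ 0.5422 -0.1978 -1.7362 -0.0178] -99.47835306390688 [[-0.4569 -0.97  ]
 [ 0.4265  1.0506]
 [-0.02    0.2162]
 [-0.6273  0.0122]
 [ 1.2135 -0.6202]
 [-0.1095  0.7404]
 [-0.4181  0.3206]
 [-0.1737 -0.4899]]
frame origin [ 0.5452 -0.1802  0.05  ]
gauge top [[ 0.5015 -0.0327  0.072 ]
 [ 0.5256 -0.025   0.072 ]
 [ 0.4672  0.0702  0.072 ]
 [ 0.4915  0.0792  0.072 ]] tip [[ 0.5237 -0.0635  0.056 ]]
cradle base [[ 0.4868 -0.054   0.01  ]
 [ 0.5501 -0.0329  0.01  ]
 [ 0.5034  0.1059  0.01  ]
 [ 0.44    0.0855  0.01  ]]
top cam frame: [[350.865  159.3427]
 [339.8511 228.4981]
 [380.4667 169.8714]
 [372.6325 221.1002]] [[182.5739 168.3604]
 [192.2751 165.1636]
 [217.2746 156.9258]
 [226.3367 153.9396]]
```

View pics/fit.png

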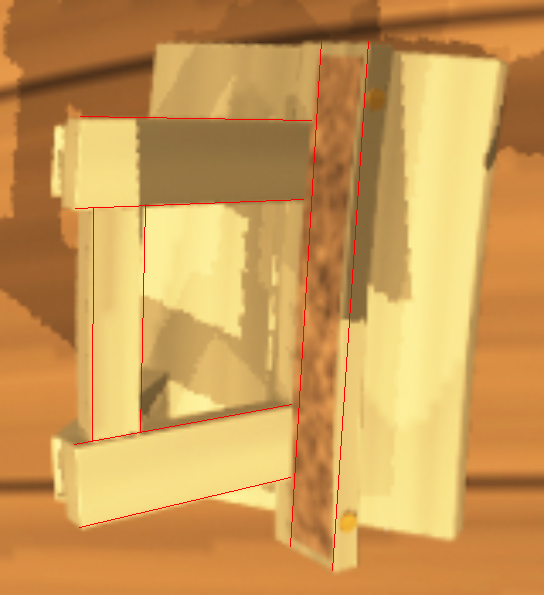

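```bash
cat >> h.py <<'E'
def frame():
    import fit
    p=fit.p; Rz=R.from_euler('z',p[2]).as_matrix(); return fit.world(p,'f',(0,0,0)), Rz@fit.F
def delta(Pt,Mt,pos,M):
    "turn first (tool rotvec units), then shift in the turned tool axes (units)"
    rv=np.degrees(R.from_matrix(M.T@Mt).as_rotvec())/4
    print('turn units',rv,'then shift units',Mt.T@(np.array(Pt)-pos)/.02)
E
python3 - <<'E'
from h import *
O,f=frame(); print(O,f)
pos,M=st()
Mt=np.c_[-f[:,2],-f[:,1],-f[:,0]]
Y=R.from_euler('z',-9.48,degrees=True).as_matrix()@np.array([[0,-1,0],[0,0,1],[-1,0,0]])
delta(pos,Y,pos,M); delta(pos,Mt,pos,Y)
Pt=O+f@np.array([-.015,0,.05+.1434]); print(Pt); delta(Pt,Mt,pos,M)
E
```

```text
[ 0.5452 -0.1802  0.05  ] [[-0.1426  0.9863 -0.0823]
 [-0.8542 -0.1647 -0.4932]
 [-0.5     0.      0.866 ]]
t 7.55 p [0.5793 0.0182 0.3173] w 0.0089 F [-0.7974  0.3947 -5.1731] q [-0.0755  0.3568 -0.0729  1.8636  0.0311  0.9221  1.4109]
[[ 0.0002 -1.     -0.0027]
 [ 0.0007 -0.0027  1.    ]
 [-1.     -0.0002  0.0007]]
turn units [2.4092 0.0098 0.0017] then shift units [0. 0. 0.]
turn units [-0.0004 -7.5     0.0001] then shift units [0. 0. 0.]
[ 0.5314 -0.2628  0.225 ]
turn units [ 2.3539 -7.4723 -0.6289] then shift units [ -3.1265   0.0481 -14.6503]
```

{"fn": "carry_out", "kwargs": {
  "commands": [
    [1,-0.3,0,0,0.8,0,0],
    [1,-0.4,0,0,0.8,0,0],
    [1,-0.4,0,0,0.8,0,0],
    [1,0,0,0,0,-0.75,0],
    [1,0,0,0,0,-0.75,0],
    [1,0,0,0,0,-0.75,0],
    [1,0,0,0,0,-0.75,0],
    [1,0,0,0,0,-0.75,0],
    [1,0,0,0,0,-0.75,0],
    [1,0,0,0,0,-0.75,0]
  ]
}}

```text
clock: 8.55
tool_pos: [0.5793, 0.0182, 0.3394]
orientation: [-0.366, 0.431, 0.533, 0.629]
wrist_force: [-0.1, -0.5, -5.0]
gripper_width: 0.0086
```

{"fn": "carry_out", "kwargs": {
  "commands": [
    [1,0,0,0,0,-0.75,0],
    [1,0,0,0,0,-0.75,0],
    [1,0,0,0,0,-0.75,0],
    [1,-0.5,0,0,0,0,0],
    [1,-0.5,0,-0.5,0,0,0],
    [1,-0.5,0,-0.9,0,0,0],
    [1,-0.5,0,-0.9,0,0,0],
    [1,0,0,-0.9,0,0,0],
    [1,0,0,-0.9,0,0,0],
    [1,0,0,-0.5,0,0,0]
  ]
}}

```text
clock: 9.55
tool_pos: [0.5622, -0.0843, 0.327]
orientation: [-0.323, 0.383, 0.558, 0.661]
wrist_force: [0.4, 0.0, -5.0]
gripper_width: 0.0088
```

```bash
cat > pl.py <<'E'
from h import *
O,f=frame()
def rep(dz=0,dx=0):
    pos,M=st(); Mt=np.c_[-f[:,2],-f[:,1],-f[:,0]]
    print('TCP in frame',f.T@(pos-O),'foot in frame',f.T@(pos+M[:,0]*.1434-O))
    print('tool axes vs target deg',np.degrees(R.from_matrix(Mt.T@M).as_rotvec()))
    print('wrist F in frame', f.T@np.array(manip.state()['wrist_force']))
    delta(O+f@np.array([-.005-dx,0,.1434+dz]),Mt,pos,M)
E
python3 -c "
from pl import *; rep(.05,.01)"
```

```text
t 9.55 p [ 0.5622 -0.0843  0.327 ] w 0.0088 F [ 0.3616  0.0367 -4.9678] q [ 0.4502  0.4012 -0.1887  1.8812 -0.5386  0.997   2.0032]
[[ 0.0832 -0.9858  0.1458]
 [ 0.4915  0.1678  0.8545]
 [-0.8669  0.0006  0.4985]]
TCP in frame [-0.2229  0.001   0.1912] foot in frame [-0.2226  0.0011  0.0478]
tool axes vs target deg [ 0.1761  0.0977 -0.0637]
wrist F in frame [ 2.401   0.3506 -4.3501]
turn units [-0.044  -0.0244  0.0159] then shift units [ -0.1086   0.0492 -10.394 ]
```

{"fn": "carry_out", "kwargs": {
  "commands": [
    [1,0,0,-0.6,0,0,0],
    [1,0,0,-0.9,0,0,0],
    [1,0,0,-0.9,0,0,0],
    [1,0,0,-0.9,0,0,0],
    [1,0,0,-0.9,0,0,0],
    [1,0,0,-0.9,0,0,0],
    [1,0,0,-0.9,0,0,0],
    [1,0,0,-0.9,0,0,0],
    [1,0,0,-0.9,0,0,0],
    [1,0,0,-0.9,0,0,0]
  ]
}}

```text
clock: 10.55
tool_pos: [0.5377, -0.2311, 0.2402]
orientation: [-0.323, 0.382, 0.559, 0.661]
wrist_force: [-0.5, -0.3, -4.7]
gripper_width: 0.0089
```

{"fn": "carry_out", "kwargs": {
  "commands": [
    [1,0,0,-0.9,0,0,0],
    [1,0,0,-0.6,0,0,0],
    [1,0,0,-0.2,0,0,0],
    [1,0,0,0,0,0,0],
    [1,0,0,0,0,0,0]
  ]
}}

```text
clock: 11.05
tool_pos: [0.5333, -0.2581, 0.2243]
orientation: [-0.323, 0.381, 0.56, 0.661]
wrist_force: [0.2, 0.9, -5.2]
gripper_width: 0.0089
```

```bash
python3 -c "
from pl import *; rep(0.004,.01)
im=manip.capture('wrist'); crop(im,0,0,560,420,1.4,'pics/w5b.png')
im=manip.capture('scene'); crop(im,150,90,310,230,5,'pics/s5.png')
"
```

```text
t 11.05 p [ 0.5333 -0.2581  0.2243] w 0.0089 F [ 0.154   0.896  -5.1535] q [ 0.6805  0.5918 -0.1375  1.8301 -0.4879  0.9959  2.289 ]
[[ 0.0826 -0.9864  0.1421]
 [ 0.4937  0.1644  0.854 ]
 [-0.8657 -0.0004  0.5006]]
TCP in frame [-0.0189  0.0011  0.1903] foot in frame [-0.019   0.0012  0.0469]
tool axes vs target deg [-0.0262 -0.0364 -0.0125]
wrist F in frame [ 1.7894  0.0043 -4.9177]
turn units [0.0065 0.0091 0.0031] then shift units [ 2.1467  0.0574 -0.1975]
```

View pics/w5b.png

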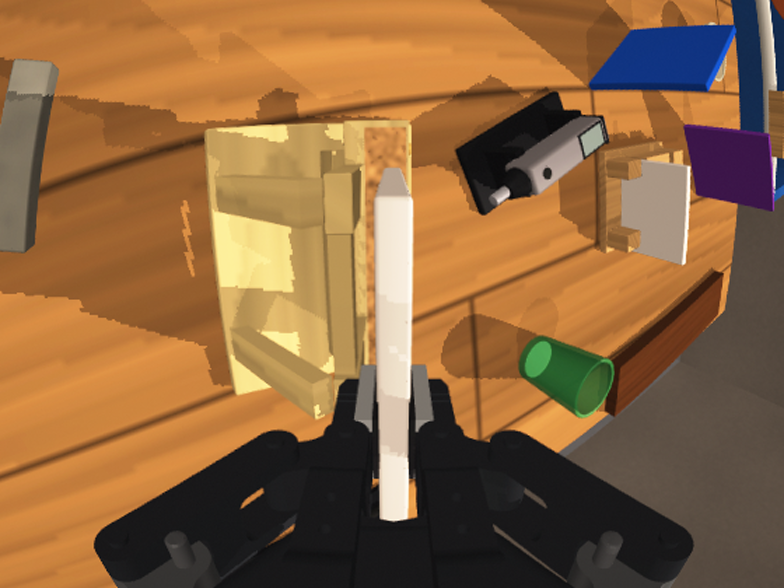

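View pics/s5.png

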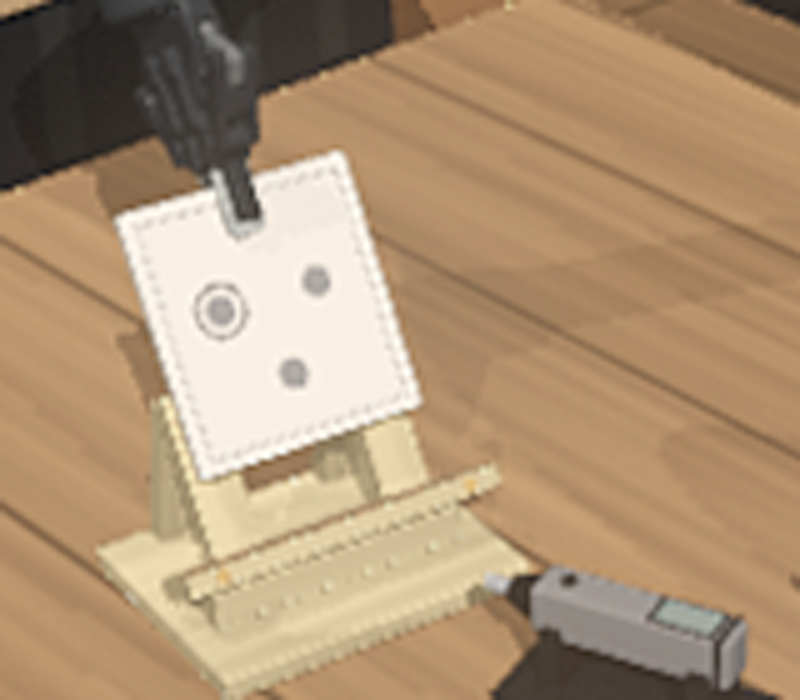

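{"fn": "carry_out", "kwargs": {
  "commands": [
    [1,0.5,0,0,0,0,0],
    [1,0.6,0,-0.1,0,0,0],
    [1,0.6,0,-0.1,0,0,0],
    [1,0.4,0,0,0,0,0],
    [1,0,0,0,0,0,0],
    [1,0.1,0,0,0,0,0],
    [1,0.05,0,0,0,0,0],
    [1,0,0,0,0,0,0]
  ]
}}

```text
clock: 11.95
tool_pos: [0.5363, -0.2402, 0.1832]
orientation: [-0.323, 0.382, 0.559, 0.661]
wrist_force: [0.1, 0.6, -5.4]
gripper_width: 0.009
```

```bash
python3 -c "
from pl import *; rep(0,0)
c=cal('wrist');im=manip.capture('wrist'); crop(im,140,70,320,300,3.4,'pics/w6b.png')
"
```

```text
t 11.95 p [ 0.5363 -0.2402  0.1832] w 0.009 F [ 0.1309  0.5514 -5.4293] q [ 0.6659  0.6352 -0.1547  1.8779 -0.512   0.9009  2.3125]
[[ 0.0831 -0.9862  0.143 ]
 [ 0.4928  0.1654  0.8543]
 [-0.8662 -0.0005  0.4998]]
TCP in frame [-0.014   0.0011  0.1457] foot in frame [-0.014   0.0012  0.0023]
tool axes vs target deg [ 0.0237  0.0159 -0.0453]
wrist F in frame [ 2.225   0.0383 -4.9846]
turn units [-0.0059 -0.004   0.0113] then shift units [ 0.113   0.0566 -0.4516]
```

View pics/w6b.png

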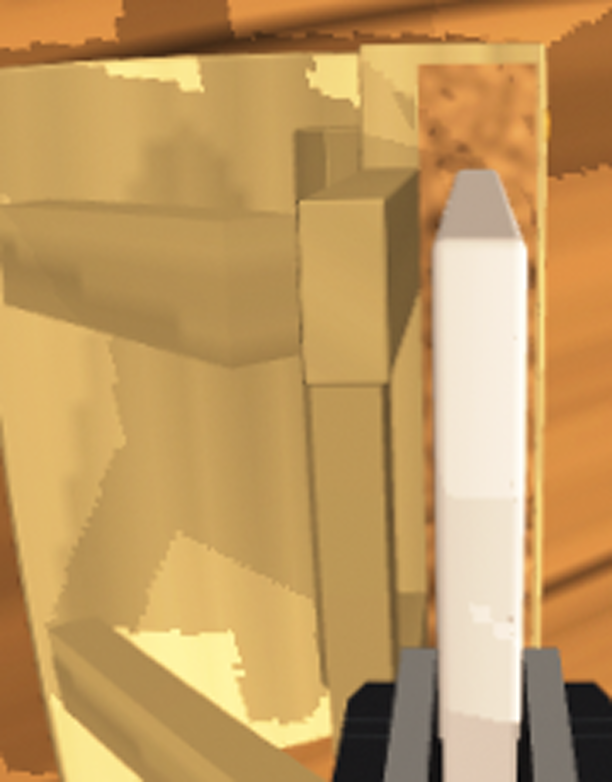

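{"fn": "carry_out", "kwargs": {
  "commands": [
    [1,0,0,-0.15,0,0,0],
    [1,0,0,-0.15,0,0,0],
    [1,0,0,-0.05,0,0,0],
    [1,0.05,0,0,0,0,0],
    [1,0.05,0,0,0,0,0],
    [1,0,0,0,0,0,0],
    [1,0,0,0,0,0,0]
  ]
}}

```text
clock: 12.7
tool_pos: [0.5354, -0.2452, 0.1779]
orientation: [-0.323, 0.382, 0.559, 0.661]
wrist_force: [0.3, -2.1, -2.5]
gripper_width: 0.0091
```

```bash
python3 -c "
from pl import *; rep(0,0)"
```

```text
t 12.7 p [ 0.5354 -0.2452  0.1779] w 0.0091 F [ 0.2562 -2.1326 -2.4909] q [ 0.6722  0.6443 -0.1538  1.8754 -0.5104  0.8978  2.3209]
[[ 0.083  -0.9862  0.143 ]
 [ 0.4928  0.1653  0.8543]
 [-0.8662 -0.0004  0.4997]]
TCP in frame [-0.007   0.0011  0.1436] foot in frame [-0.007   0.0012  0.0002]
tool axes vs target deg [ 0.0181  0.0183 -0.0399]
wrist F in frame [ 3.0306  0.6038 -1.1265]
turn units [-0.0045 -0.0046  0.01  ] then shift units [ 0.0112  0.0555 -0.101 ]
```

{"fn": "carry_out", "kwargs": {
  "commands": [
    [1,0,0,-0.05,0,0,0],
    [1,0,0,-0.05,0,0,0],
    [1,0,0,0,0,0,0],
    [1,0,0,0,0,0,0]
  ]
}}

```text
clock: 13.1
tool_pos: [0.5352, -0.2466, 0.177]
orientation: [-0.323, 0.381, 0.56, 0.661]
wrist_force: [1.0, -1.0, 1.1]
gripper_width: 0.0089
```

```bash
python3 -c "
from pl import *; rep(0,0)
c=cal('wrist');im=manip.capture('wrist'); crop(im,140,70,320,300,3.4,'pics/w7b.png')"
```

```text
t 13.1 p [ 0.5352 -0.2466  0.177 ] w 0.0089 F [ 1.0388 -1.0271  1.0935] q [ 0.6742  0.6464 -0.1536  1.8741 -0.5101  0.8986  2.3229]
[[ 0.083  -0.9863  0.1429]
 [ 0.4934  0.1652  0.854 ]
 [-0.8658 -0.0003  0.5003]]
TCP in frame [-0.0054  0.0011  0.1436] foot in frame [-0.0054  0.0012  0.0002]
tool axes vs target deg [ 0.018  -0.0229 -0.0323]
wrist F in frame [0.1825 1.1938 1.368 ]
turn units [-0.0045  0.0057  0.0081] then shift units [ 0.0078  0.0571 -0.019 ]
```

View pics/w7b.png

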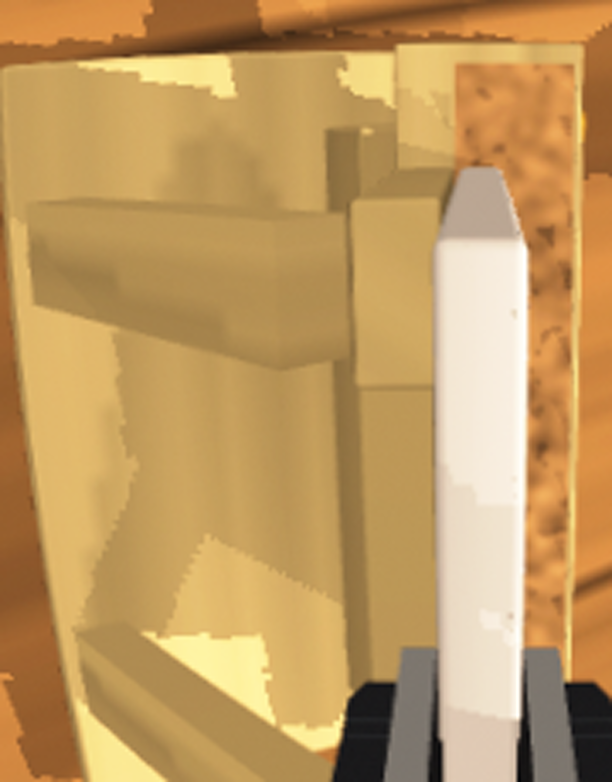

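{"fn": "carry_out", "kwargs": {
  "commands": [
    [1,0,0,-0.04,0,0,0],
    [1,0,0,0,0,0,0],
    [0.7,0,0,0,0,0,0],
    [0.5,0,0,0,0,0,0],
    [0.2,0,0,0,0,0,0],
    [0,0,0,0,0,0,0],
    [0,0,0,0,0,0,0],
    [0,0,0,0,0,0,0]
  ]
}}

```text
clock: 13.95
tool_pos: [0.5349, -0.2474, 0.1763]
orientation: [-0.323, 0.382, 0.56, 0.661]
wrist_force: [-0.9, 0.3, 0.6]
gripper_width: 0.0424
```

```bash
python3 -c "
from pl import *; rep(0,0)
c=cal('wrist');im=manip.capture('wrist'); crop(im,140,70,400,320,2.4,'pics/w8b.png')
im=manip.capture('scene'); crop(im,150,90,310,230,4,'pics/s8.png')"
```

```text
t 13.95 p [ 0.5349 -0.2474  0.1763] w 0.0424 F [-0.9336  0.3001  0.6276] q [ 0.675   0.6475 -0.1532  1.8738 -0.5093  0.8983  2.3238]
[[ 0.0826 -0.9863  0.143 ]
 [ 0.4931  0.1652  0.8542]
 [-0.866   0.      0.5   ]]
TCP in frame [-0.0042  0.001   0.1434] foot in frame [-0.0042  0.001  -0.    ]
tool axes vs target deg [ 0.0244  0.0026 -0.0135]
wrist F in frame [-0.437  -0.9703  0.4724]
turn units [-0.0061 -0.0006  0.0034] then shift units [-0.0012  0.0483  0.0376]
```

View pics/w8b.png

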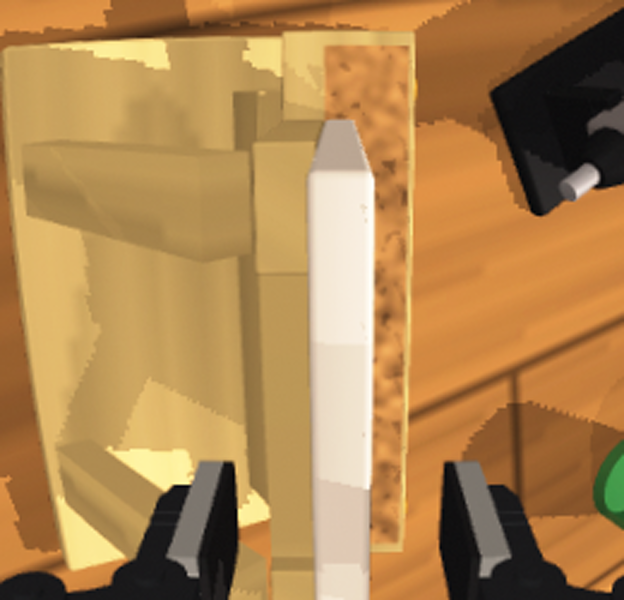

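View pics/s8.png

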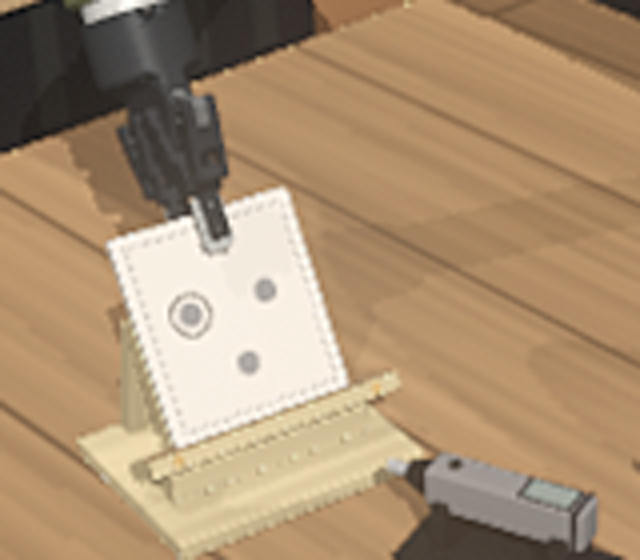

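{"fn": "carry_out", "kwargs": {
  "commands": [
    [0,-0.5,0,0,0,0,0],
    [0,-0.9,0,0,0,0,0],
    [0,-0.9,0,0,0,0,0],
    [0,-0.9,0,0,0,0,0],
    [0,-0.9,0,0,0,0,0],
    [0,-0.9,0,0,0,0,0],
    [-0.4,-0.9,0,0,0,0,0],
    [-0.4,0,0,0.6,0,0,0],
    [-0.4,0,0,0.9,0,0,0],
    [-0.4,0,0,0.9,0,0,0]
  ]
}}

```text
clock: 15.05
tool_pos: [0.5321, -0.2623, 0.303]
orientation: [-0.323, 0.381, 0.56, 0.661]
wrist_force: [0.5, 0.2, 1.1]
gripper_width: 0.0596
```

{"fn": "carry_out", "kwargs": {
  "commands": [
    [-0.4,0,0,0.9,0,0.75,0],
    [-0.4,0,0,0.9,0,0.75,0],
    [-0.4,0,0,0.9,0,0.75,0],
    [-0.4,0,0,0.9,0,0.75,0],
    [-0.4,0,0,0.9,0,0.75,0],
    [-0.4,0,0,0.9,0,0.75,0],
    [-0.4,0,0,0.9,0,0.75,0],
    [-0.4,0,0,0.9,0,0.75,0],
    [-0.4,0,0,0.9,0,0.75,0],
    [-0.4,0,0,0.9,0,0.75,0]
  ]
}}

```text
clock: 16.05
tool_pos: [0.5598, -0.0934, 0.3536]
orientation: [-0.458, 0.539, 0.457, 0.539]
wrist_force: [-0.1, -0.6, -0.5]
gripper_width: 0.0601
```

```bash
python3 -c "
from h import *
pos,M=st()
gx=np.array([.316,-.949,0]);gx/=np.linalg.norm(gx);gz=np.array([0,0,1.]);gy=np.cross(gz,gx)
Mt=np.c_[-gz,gx,-gy]; Pt=[.4945,.0265,.20]
delta(Pt,M,pos,M); delta(Pt,Mt,pos,M)
im=manip.capture('scene'); cv2.imwrite('pics/s9.png',im)"
```

```text
t 16.05 p [ 0.5598 -0.0934  0.3536] w 0.0601 F [-0.1254 -0.5607 -0.4723] q [ 0.0807  0.3058 -0.0213  1.8443  0.0092  0.9909  1.4625]
[[ 0.0005 -0.9866  0.163 ]
 [-0.0013  0.163   0.9866]
 [-1.     -0.0008 -0.0012]]
turn units [0. 0. 0.] then shift units [7.6695 4.2042 5.3929]
turn units [-29.4493  -0.0218  -0.0111] then shift units [ 7.6791 -6.7203  1.2033]
```

View pics/s9.png

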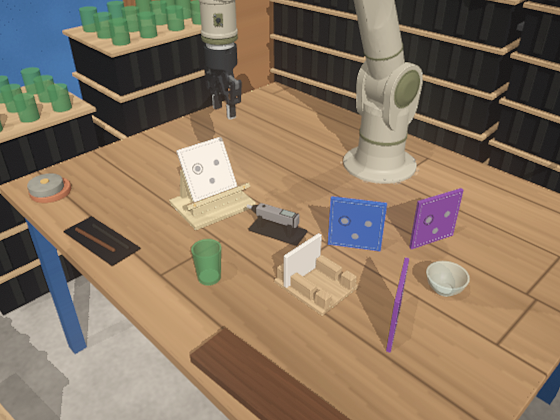

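{"fn": "carry_out", "kwargs": {
  "commands": [
    [-0.4,0,0.7,0.9,-0.5,0,0],
    [-0.4,0,0.7,0.9,-1,0,0],
    [-0.4,0,0.7,0.9,-1,0,0],
    [-0.4,0,0.7,0.9,-1,0,0],
    [-0.4,0,0.0,0,-1,0,0],
    [-0.4,0,0.0,0,-1,0,0],
    [-0.4,0,0,0,-1,0,0],
    [-0.4,0,0,0,-1,0,0],
    [-0.4,0,0,0,-1,0,0],
    [-0.4,0,0,0,-1,0,0]
  ]
}}

```text
clock: 17.1
tool_pos: [0.5097, -0.0194, 0.3532]
orientation: [-0.609, 0.36, 0.609, 0.36]
wrist_force: [0.1, 0.3, -0.1]
gripper_width: 0.0594
```

{"fn": "carry_out", "kwargs": {
  "commands": [
    [-0.4,0.3,0,0,-1,0,0],
    [-0.4,0.3,0,0,-1,0,0],
    [-0.4,0.3,0,0,-1,0,0],
    [-0.4,0.3,0,0,-1,0,0],
    [-0.4,0.3,0,0,-1,0,0],
    [-0.4,0.3,0,0,-1,0,0],
    [-0.4,0.3,0,0,-1,0,0],
    [-0.4,0.3,0,0,-1,0,0],
    [-0.4,0.3,0,0,-1,0,0],
    [-0.4,0.3,0,0,-1,0,0]
  ]
}}

```text
clock: 18.1
tool_pos: [0.5097, -0.0194, 0.293]
orientation: [0.695, -0.13, -0.695, -0.13]
wrist_force: [-0.1, -0.1, -0.1]
gripper_width: 0.0596
```

{"fn": "carry_out", "kwargs": {
  "commands": [
    [-0.4,0,0,0,-1,0,0],
    [-0.4,0,0,0,-1,0,0],
    [-0.4,0,0,0,-1,0,0],
    [-0.4,0,0,0,-1,0,0],
    [-0.4,0,0,0,-1,0,0],
    [-0.4,0,0,0,-1,0,0],
    [-0.4,0,0,0,-1,0,0],
    [-0.4,0,0,0,-1,0,0],
    [-0.4,0,0,0,-1,0,0],
    [-0.4,0,0,0,-0.95,0,0]
  ]
}}

```text
clock: 19.1
tool_pos: [0.5114, -0.0166, 0.2863]
orientation: [0.699, 0.107, -0.698, 0.113]
wrist_force: [0.4, 3.4, 1.5]
gripper_width: 0.0597
```

```bash
cat > ga.py <<'E'
from h import *
def tgt(gxv,P):
    pos,M=st(); gx=np.array([*gxv,0.]);gx/=np.linalg.norm(gx);gz=np.array([0,0,1.]);gy=np.cross(gz,gx)
    delta(P,np.c_[-gz,gx,-gy],pos,M)
E
python3 -c "
from ga import *
tgt((.316,-.949),[.4945,.0265,.20])
c=cal('wrist'); im=manip.capture('wrist'); cv2.imwrite('pics/w10.png',im)
np.savez('w10.npz',K=c[0],R=c[1],t=c[2])
crop(im,0,0,560,420,1.4,'pics/w10b.png')"
```

```text
t 19.1 p [ 0.5114 -0.0166  0.2863] w 0.0597 F [0.3611 3.3593 1.4722] q [ 0.7817  0.5969 -1.2951  1.9989  0.6739  1.0728  2.6278]
[[ 0.0016  0.3068 -0.9518]
 [-0.009  -0.9517 -0.3068]
 [-1.      0.0091  0.0012]]
turn units [-0.1378  0.0184 -0.13  ] then shift units [ 4.3159 -2.3138  0.1204]
```

View pics/w10b.png

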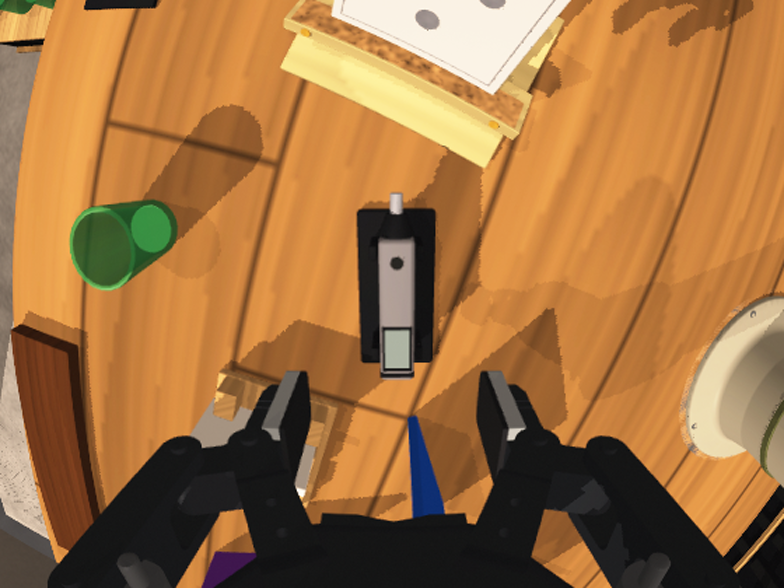

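{"fn": "carry_out", "kwargs": {
  "commands": [
    [-0.4,0,0,0,1,0,0],
    [-0.4,0,0,0,1,0,0],
    [-0.4,0,0,0,1,0,0],
    [-0.4,0,0,0,1,0,0],
    [-0.4,0,0,0,1,0,0],
    [-0.4,0,0,0,1,0,0],
    [-0.4,0,0,0,1,0,0],
    [-0.4,0,0,0,1,0,0],
    [-0.4,0,0,0,1,0,0],
    [-0.4,0,0,0,1,0,0]
  ]
}}

```text
clock: 20.15
tool_pos: [0.5111, -0.0138, 0.2873]
orientation: [0.695, -0.138, -0.692, -0.133]
wrist_force: [-0.0, -0.1, 0.3]
gripper_width: 0.0602
```

{"fn": "carry_out", "kwargs": {
  "commands": [
    [-0.4,0,0,0,1,0,0],
    [-0.4,0,0,0,1,0,0],
    [-0.4,0,0,0,1,0,0],
    [-0.4,0,0,0,1,0,0],
    [-0.4,0,0,0,1,0,0],
    [-0.4,0,0,0,1,0,0],
    [-0.4,0,0,0,1,0,0],
    [-0.4,0,0,0,1,0,0],
    [-0.4,0,0,0,1,0,0],
    [-0.4,0,0,0,1,0,0]
  ]
}}

```text
clock: 21.15
tool_pos: [0.5111, -0.0138, 0.2873]
orientation: [0.608, -0.367, -0.603, -0.363]
wrist_force: [0.9, 0.2, 1.2]
gripper_width: 0.0594
```

```bash
python3 -c "
from ga import *
st()"
```

```text
t 21.15 p [ 0.5111 -0.0138  0.2873] w 0.0594 F [0.9328 0.1526 1.2305] q [ 0.5794  0.4255 -0.909   2.0083  0.4361  0.9091  1.4942]
[[ 0.0029 -0.8842 -0.467 ]
 [-0.0075 -0.467   0.8842]
 [-1.      0.0009 -0.008 ]]
```

{"fn": "carry_out", "kwargs": {
  "commands": [
    [-0.4,0,0,0,1,0,0],
    [-0.4,0,0,0,1,0,0],
    [-0.4,0,0,0,1,0,0],
    [-0.4,0,0,0,1,0,0],
    [-0.4,0,0,0,1,0,0],
    [-0.4,0,0,0,1,0,0],
    [-0.4,0,0,0,1,0,0],
    [-0.4,0,0,0,1,0,0],
    [-0.4,0,0,0,1,0,0],
    [-0.4,0,0,0,1,0,0]
  ]
}}

```text
clock: 22.15
tool_pos: [0.5111, -0.0137, 0.2873]
orientation: [-0.447, 0.551, 0.442, 0.549]
wrist_force: [-1.3, -0.1, 0.3]
gripper_width: 0.0599
```

{"fn": "carry_out", "kwargs": {
  "commands": [
    [-0.4,0,0,0,1,0,0],
    [-0.4,0,0,0,1,0,0],
    [-0.4,0,0,0,1,0,0],
    [-0.4,0,0,0,1,0,0],
    [-0.4,0,0,0,1,0,0],
    [-0.4,0,0,0,1,0,0],
    [-0.4,0,0,0,1,0,0],
    [-0.4,0,0,0,1,0,0],
    [-0.4,0,0,0,1,0,0],
    [-0.4,0,0,0,1,0,0]
  ]
}}

```text
clock: 23.15
tool_pos: [0.5112, -0.0137, 0.2873]
orientation: [-0.232, 0.669, 0.227, 0.669]
wrist_force: [-0.5, 0.4, 0.0]
gripper_width: 0.0595
```

{"fn": "carry_out", "kwargs": {
  "commands": [
    [-0.4,0,0,0,1,0,0],
    [-0.4,0,0,0,1,0,0],
    [-0.4,0,0,0,1,0,0],
    [-0.4,0,0,0,1,0,0],
    [-0.4,0,0,0,0.85,0,0],
    [-0.4,0,0,0,0,0,0]
  ]
}}

```text
clock: 23.75
tool_pos: [0.5113, -0.0137, 0.2873]
orientation: [-0.117, 0.697, 0.111, 0.699]
wrist_force: [-0.0, -0.3, -0.4]
gripper_width: 0.06
```

```bash
sed -i 's/np.c_\[-gz,gx,-gy\]/np.c_[-gz,-gx,gy]/' ga.py; python3 -c "
from ga import *
tgt((.316,-.949),[.4945,.0265,.16])
c=cal('wrist'); im=manip.capture('wrist'); cv2.imwrite('pics/w11.png',im)
np.savez('w11.npz',K=c[0],R=c[1],t=c[2])
crop(im,0,0,560,420,1.4,'pics/w11b.png')"
```

```text
t 23.75 p [ 0.5113 -0.0137  0.2873] w 0.06 F [-0.0383 -0.297  -0.36  ] q [ 0.266   0.3319 -0.461   2.0249  0.2088  0.8263  0.0081]
[[ 0.0032 -0.3179  0.9481]
 [-0.0071  0.9481  0.3179]
 [-1.     -0.0078  0.0008]]
turn units [0.0294 0.011  0.1114] then shift units [ 6.3667  2.1738 -0.1591]
```

View pics/w11b.png

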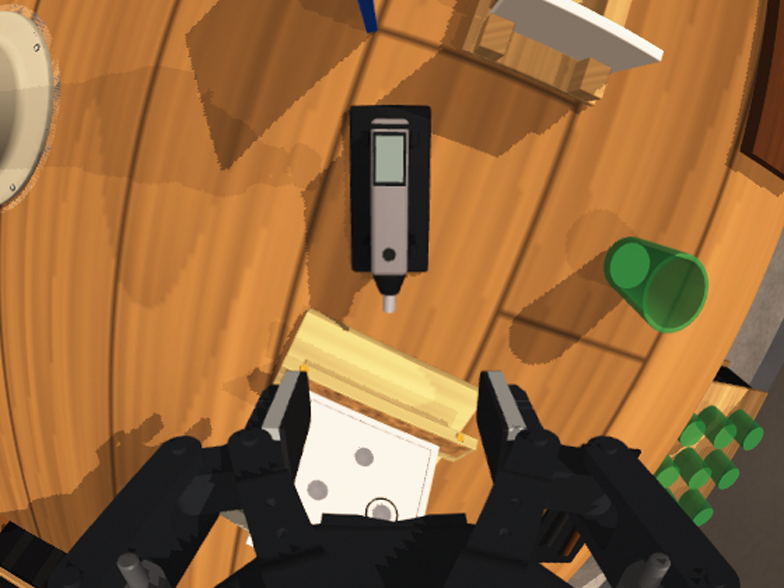

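```bash
python3 -c "
from h import *
im=cv2.imread('pics/w11.png'); crop(im,240,65,320,230,4.5*.8,'pics/w11c.png')
crop(im,200,270,320,375,5,'pics/w11p.png')"
```

```text
(no output)
```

View pics/w11c.png

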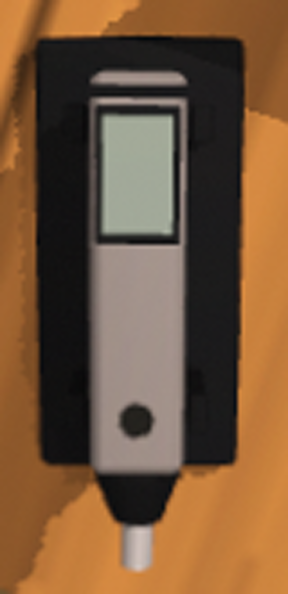

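View pics/w11p.png

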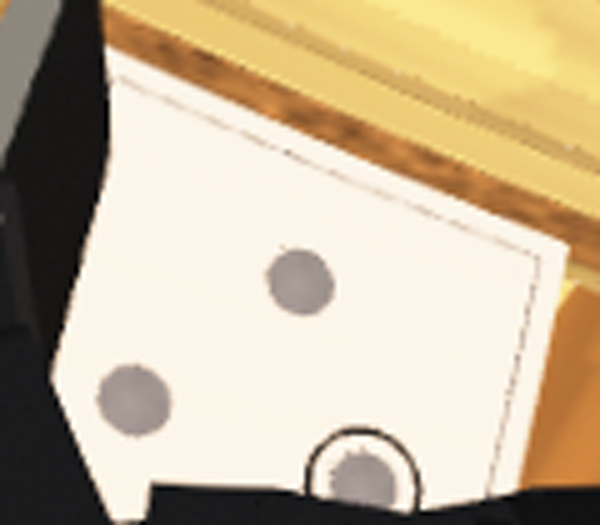

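```bash
python3 -c "
from h import *
O,f=frame()
z=np.load('w11.npz'); c=(z['K'],z['R'],z['t'])
G=lambda a:np.array(a,float)/3.6+[240,65]-.4
t=onz('wrist',G([[95,470],[182,470],[90,72],[187,72]]),.072,c); print(t)
tip=onz('wrist',G([[138,570]]),.056,c)[0]; print('tip',tip)
fr=(t[0]+t[1])/2; re=(t[2]+t[3])/2; ax=(fr-re)/np.linalg.norm(fr-re); print('len',np.linalg.norm(fr-re),ax,(fr+re)/2, tip[:2]-.094*ax[:2], np.degrees(np.arctan2(ax[1],ax[0])))
P=lambda a:np.array(a,float)/5+[200,270]-.4
o,d=ray('wrist',P([[568,245],[362,485],[300,282],[134,400]]),c)
of=f.T@(o-O); df=d@f
s=(-.010-of[0])/df[:,0]
print(of+df*s[:,None])
"
```

```text
[[ 0.5016 -0.0329  0.072 ]
 [ 0.5263 -0.0247  0.072 ]
 [ 0.464   0.0781  0.072 ]
 [ 0.4899  0.0867  0.072 ]]
tip [ 0.5257 -0.0654  0.056 ]
len 0.11716203443676333 [ 0.3155 -0.9489  0.    ] [0.4954 0.0268 0.072 ] [0.4961 0.0238] -71.61064594322711
[[-0.01    0.0697  0.001 ]
 [-0.01    0.03    0.0849]
 [-0.01    0.0003  0.0402]
 [-0.01   -0.0298  0.0853]]
```

{"fn": "carry_out", "kwargs": {
  "commands": [
    [-0.4,0,0,0,0.03,0.01,0.11],
    [-0.4,0.3,0.5,0,0,0,0],
    [-0.4,0.7,0.8,0,0,0,0],
    [-0.4,0.9,0.6,-0.1,0,0,0],
    [-0.4,0.9,0.27,0,0,0,0],
    [-0.4,0.9,0,0,0,0,0],
    [-0.4,0.9,0,0,0,0,0],
    [-0.4,0.9,0,0,0,0,0],
    [-0.4,0.4,0,0,0,0,0],
    [-0.4,0,0,0,0,0,0]
  ]
}}

```text
clock: 24.8
tool_pos: [0.4956, 0.0264, 0.1677]
orientation: [-0.113, 0.699, 0.113, 0.697]
wrist_force: [0.1, 0.3, -0.4]
gripper_width: 0.0596
```

```bash
python3 -c "
from ga import *
tgt((.3155,-.949),[.4954,.0268,.059])
im=manip.capture('wrist')
crop(im,0,0,560,420,1.4,'pics/w12b.png')"
```

```text
t 24.8 p [0.4956 0.0264 0.1677] w 0.0596 F [ 0.1163  0.2942 -0.3874] q [ 0.1134  0.4828 -0.3869  2.1775  0.3453  0.5417 -0.2112]
[[-0.0031 -0.3157  0.9488]
 [-0.0001  0.9489  0.3157]
 [-1.      0.0009 -0.003 ]]
turn units [ 0.0037 -0.0425 -0.0132] then shift units [ 5.4364  0.0202 -0.0022]
```

View pics/w12b.png

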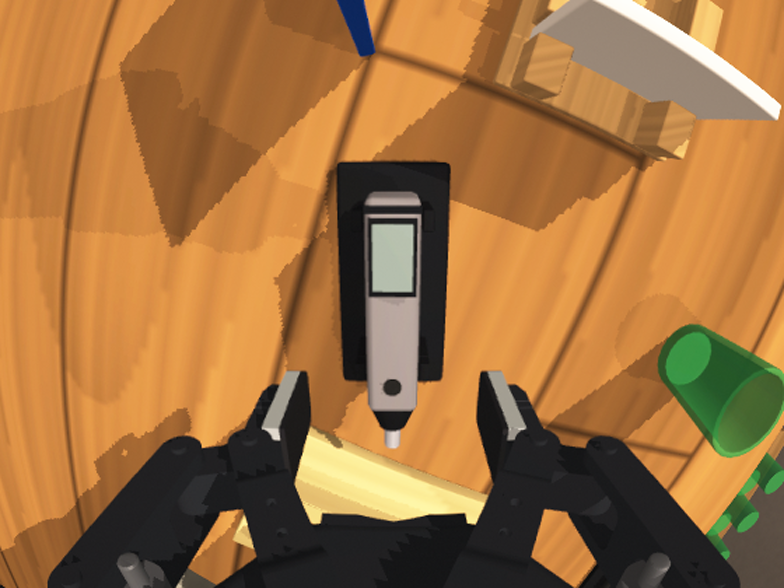

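{"fn": "carry_out", "kwargs": {
  "commands": [
    [-0.4,0.5,0,0,0,-0.04,-0.01],
    [-0.4,0.9,0,0,0,0,0],
    [-0.4,0.9,0,0,0,0,0],
    [-0.4,0.9,0,0,0,0,0],
    [-0.4,0.9,0,0,0,0,0],
    [-0.4,0.8,0,0,0,0,0],
    [-0.4,0.5,0,0,0,0,0],
    [-0.4,0,0,0,0,0,0]
  ]
}}

```text
clock: 25.65
tool_pos: [0.4962, 0.0261, 0.0598]
orientation: [-0.113, 0.698, 0.113, 0.698]
wrist_force: [0.2, -0.1, 0.4]
gripper_width: 0.0599
```

```bash
python3 -c "
from ga import *
tgt((.3155,-.949),[.4954,.0268,.059])
im=manip.capture('wrist')
crop(im,0,0,560,420,1.4,'pics/w13b.png')"
```

```text
t 25.65 p [0.4962 0.0261 0.0598] w 0.0599 F [ 0.1698 -0.1013  0.3977] q [-0.0231  0.6615 -0.2073  2.2513  0.4959  0.2698 -0.3475]
[[ 0.0007 -0.315   0.9491]
 [-0.0003  0.9491  0.315 ]
 [-1.     -0.0005  0.0006]]
turn units [-0.0067  0.0083  0.0066] then shift units [ 0.0416  0.0452 -0.0249]
```

View pics/w13b.png

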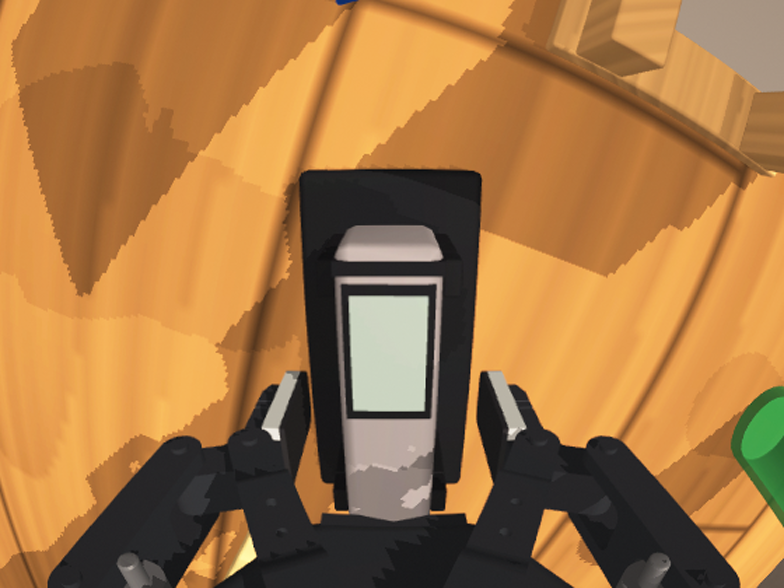

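{"fn": "carry_out", "kwargs": {
  "commands": [
    [-0.4,0.03,0.04,-0.04,0,0,0],
    [1,0,0,0,0,0,0],
    [1,0,0,0,0,0,0],
    [1,0,0,0,0,0,0],
    [1,0,0,0,0,0,0],
    [1,0,0,0,0,0,0],
    [1,0,0,0,0,0,0]
  ]
}}

```text
clock: 26.4
tool_pos: [0.4956, 0.0264, 0.0608]
orientation: [-0.113, 0.697, 0.112, 0.699]
wrist_force: [-1.6, -0.2, 5.9]
gripper_width: 0.0275
```

```bash
python3 -c "
from ga import *
st()"
```

```text
t 26.4 p [0.4956 0.0264 0.0608] w 0.0275 F [-1.5753 -0.205   5.8747] q [-0.0248  0.6591 -0.2059  2.2536  0.4962  0.2674 -0.3495]
[[ 0.0028 -0.3144  0.9493]
 [-0.0001  0.9493  0.3144]
 [-1.     -0.001   0.0027]]
```

{"fn": "carry_out", "kwargs": {
  "commands": [
    [1,-0.3,0,0,0,0,0],
    [1,-0.5,0,0,0,0,0],
    [1,-0.8,0,0,0,0,0],
    [1,-0.8,0,0,0,0,0],
    [1,-0.8,0,0,0,0,0],
    [1,-0.8,0,0,0,0,0],
    [1,-0.8,0,0,0,0,0],
    [1,-0.8,0,0,0,0,0],
    [1,-0.8,0,0,0,0,0],
    [1,-0.8,0,0,0,0,0]
  ]
}}

```text
clock: 27.4
tool_pos: [0.4948, 0.0263, 0.2056]
orientation: [-0.113, 0.697, 0.112, 0.699]
wrist_force: [0.7, 0.4, -1.7]
gripper_width: 0.0273
```

{"fn": "carry_out", "kwargs": {
  "commands": [
    [1,-0.8,0,0,0,0,0],
    [1,-0.8,0,0,0,0,0],
    [1,-0.6,0,0,0,0,0],
    [1,0,0,0,0,0,0]
  ]
}}

```text
clock: 27.8
tool_pos: [0.4956, 0.0265, 0.2499]
orientation: [-0.113, 0.696, 0.112, 0.7]
wrist_force: [0.8, 0.2, -1.7]
gripper_width: 0.0271
```

```bash
cat > gp.py <<'E'
from h import *
O,f=frame()
def rep(dist,gx=0.0):
    "dist: free-tip distance from glass face (m); gx: gauge origin along tool -y offset from grasp"
    pos,M=st(); Mt=np.c_[-f[:,2],-f[:,0],f[:,1]]
    g=pos+M[:,0]*.003; tip=g-M[:,1]*(.094+gx)
    print('tip in frame',f.T@(tip-O),'err deg',np.degrees(R.from_matrix(Mt.T@M).as_rotvec()))
    print('F frame',f.T@np.array(manip.state()['wrist_force']))
    T=O+f@np.array([-.010-dist,.030,.085]); P=T+Mt[:,1]*(.094+gx)-Mt[:,0]*.003
    delta(P,Mt,pos,M)
E
python3 -c "
from gp import *
rep(.08)
c=cal('wrist');im=manip.capture('wrist'); cv2.imwrite('pics/w14.png',im); np.savez('w14.npz',K=c[0],R=c[1],t=c[2])
crop(im,0,0,560,420,1.4,'pics/w14b.png')
im=manip.capture('scene'); crop(im,150,60,330,240,4*.8,'pics/s14.png')"
```

```text
t 27.8 p [0.4956 0.0265 0.2499] w 0.0271 F [ 0.832   0.1979 -1.6975] q [ 0.1906  0.3634 -0.4711  2.0994  0.2473  0.7261 -0.1198]
[[ 0.0048 -0.3143  0.9493]
 [-0.      0.9493  0.3143]
 [-1.     -0.0015  0.0045]]
tip in frame [-0.196  -0.0391  0.1144] err deg [-27.2291   7.0065 -29.4273]
F frame [ 0.561   0.788  -1.6362]
turn units [ 6.8073 -1.7516  7.3568] then shift units [-0.6355 -4.2711  5.6471]
```

View pics/w14b.png

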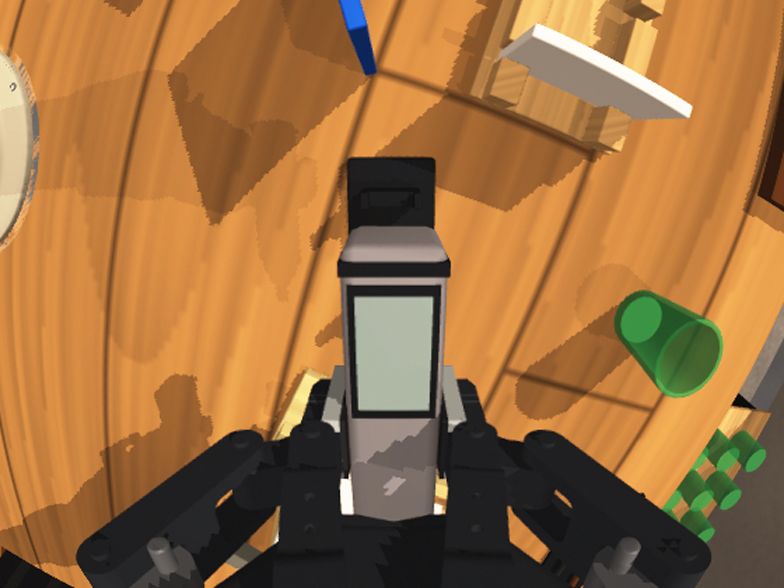

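View pics/s14.png

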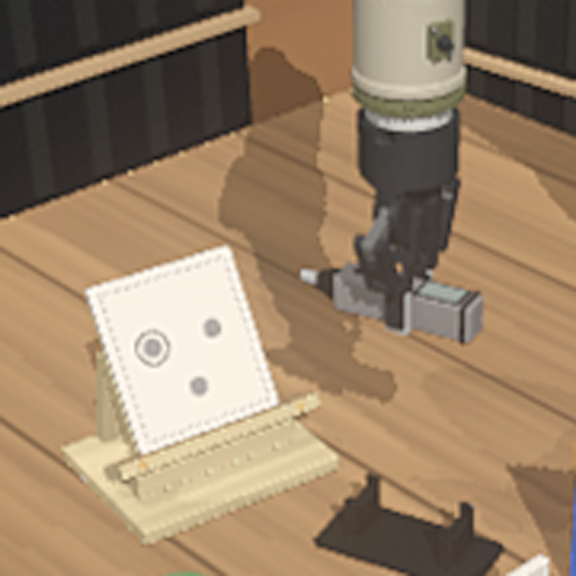

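{"fn": "carry_out", "kwargs": {
  "commands": [
    [1,0,0,0,0.68,-0.175,0.736],
    [1,0,0,0,0.68,-0.175,0.736],
    [1,0,0,0,0.68,-0.175,0.736],
    [1,0,0,0,0.68,-0.175,0.736],
    [1,0,0,0,0.68,-0.175,0.736],
    [1,0,0,0,0.68,-0.175,0.736],
    [1,0,0,0,0.68,-0.175,0.736],
    [1,0,0,0,0.68,-0.175,0.736],
    [1,0,0,0,0.68,-0.175,0.736],
    [1,0,0,0,0.68,-0.175,0.736]
  ]
}}

```text
clock: 28.9
tool_pos: [0.4947, 0.0263, 0.2473]
orientation: [0.24, 0.667, 0.126, 0.694]
wrist_force: [0.4, -0.1, -0.9]
gripper_width: 0.0273
```

```bash
sed -i 's/\.003/.0048/g' gp.py; python3 -c "
from gp import *
rep(.06)"
```

```text
t 28.9 p [0.4947 0.0263 0.2473] w 0.0273 F [ 0.4457 -0.0874 -0.9452] q [ 0.6837  0.4744 -0.7428  2.1498 -0.3792  0.582   0.1569]
[[ 0.0791  0.1458  0.9861]
 [ 0.4951  0.8528 -0.1658]
 [-0.8652  0.5014 -0.0047]]
tip in frame [-0.1739 -0.0841  0.0682] err deg [0.194  0.2007 0.0923]
F frame [ 0.4836  0.454  -0.8122]
turn units [-0.0485 -0.0502 -0.0231] then shift units [-0.8302 -5.1929  5.6876]
```

{"fn": "carry_out", "kwargs": {
  "commands": [
    [1,-0.1,0,0.4,-0.05,-0.05,-0.02],
    [1,-0.15,0,0.8,0,0,0],
    [1,-0.15,0,0.8,0,0,0],
    [1,-0.15,0,0.8,0,0,0],
    [1,-0.15,0,0.8,0,0,0],
    [1,-0.15,0,0.8,0,0,0],
    [1,0,0,0.8,0,0,0],
    [1,0,0,0.5,0,0,0],
    [1,0,0,0,0,0,0]
  ]
}}

```text
clock: 29.8
tool_pos: [0.6074, -0.0002, 0.2627]
orientation: [0.237, 0.665, 0.126, 0.697]
wrist_force: [-0.9, -0.9, -2.2]
gripper_width: 0.0273
```

{"fn": "carry_out", "kwargs": {
  "commands": [
    [1,0,-0.4,0,0,0,0],
    [1,0,-0.8,0,0,0,0],
    [1,0,-0.8,0,0,0,0],
    [1,0,-0.8,0,0,0,0],
    [1,0,-0.8,0,0,0,0],
    [1,0,-0.8,0,0,0,0],
    [1,0,-0.5,0,0,0,0],
    [1,0,-0.2,0,0,0,0],
    [1,0,0,0,0,0,0]
  ]
}}

```text
clock: 30.7
tool_pos: [0.5919, -0.0882, 0.2119]
orientation: [0.238, 0.665, 0.126, 0.696]
wrist_force: [0.6, -0.0, -2.0]
gripper_width: 0.0273
```

```bash
python3 -c "
from gp import *
rep(.02)
c=cal('wrist');im=manip.capture('wrist'); cv2.imwrite('pics/w15.png',im); np.savez('w15.npz',K=c[0],R=c[1],t=c[2])
crop(im,0,0,560,420,1.4,'pics/w15b.png')
im=manip.capture('scene'); cv2.imwrite('pics/s15r.png',im); crop(im,160,100,270,220,5,'pics/s15.png')
im=manip.capture('top'); crop(im,250,120,410,250,5,'pics/t15.png')"
```

```text
t 30.7 p [ 0.5919 -0.0882  0.2119] w 0.0273 F [ 0.6325 -0.037  -2.0447] q [ 0.7188  0.6383 -0.6282  1.9046 -0.2494  0.7241  0.2145]
[[ 0.0827  0.1407  0.9866]
 [ 0.4919  0.8552 -0.1632]
 [-0.8667  0.4988  0.0015]]
tip in frame [-0.0722  0.0311  0.0863] err deg [-0.1162 -0.0335 -0.0811]
F frame [ 0.9638  0.63   -1.8046]
turn units [0.0291 0.0084 0.0203] then shift units [ 0.0574 -2.1106 -0.0445]
```

View pics/s15.png

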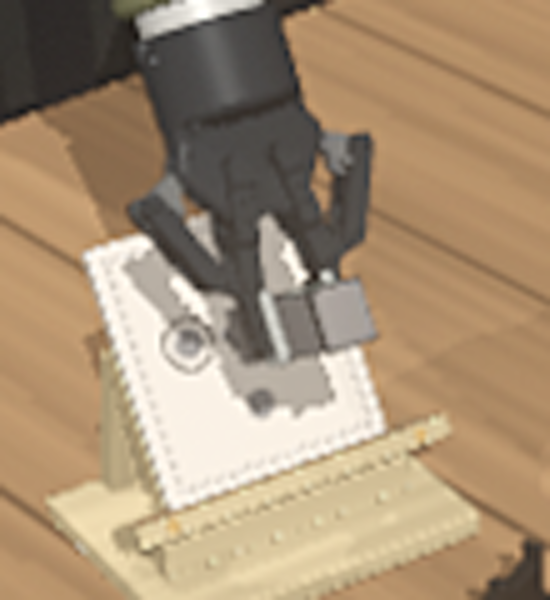

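View pics/t15.png

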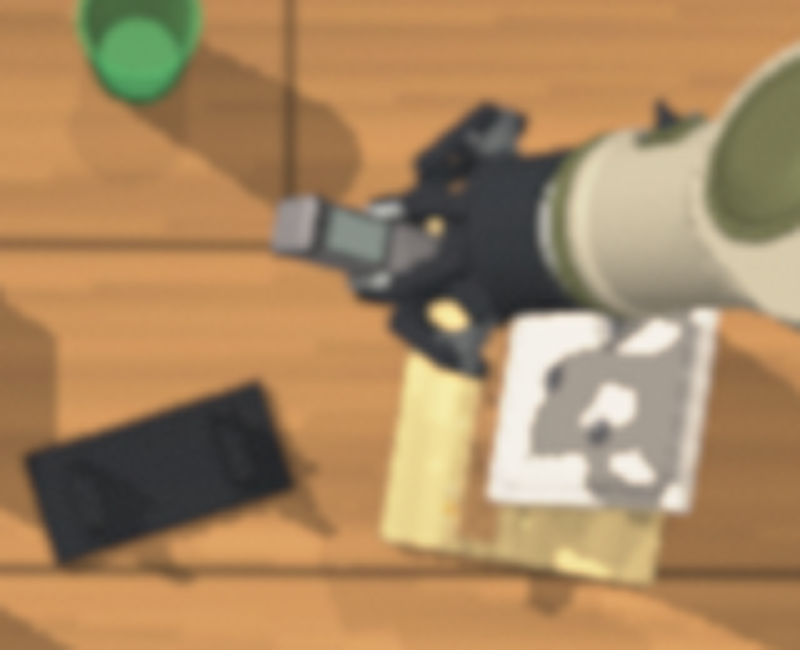

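View pics/w15b.png

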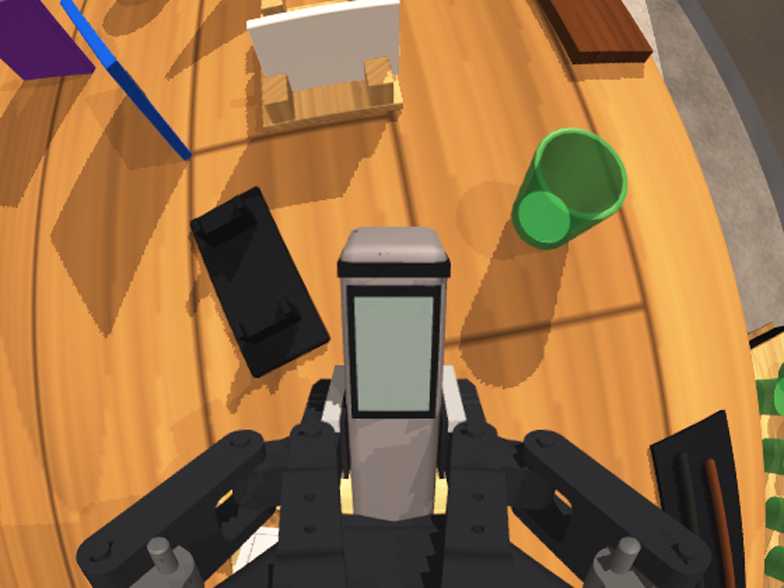

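{"fn": "carry_out", "kwargs": {
  "commands": [
    [1,0.05,-0.3,-0.04,0.03,0.01,0.02],
    [1,0,-0.6,0,0,0,0],
    [1,0,-0.6,0,0,0,0],
    [1,0,-0.5,0,0,0,0],
    [1,0,-0.4,0,0,0,0],
    [1,0,-0.2,0,0,0,0],
    [1,0,-0.1,0,0,0,0],
    [1,0,0,0,0,0,0],
    [1,0,0,0,0,0,0]
  ]
}}

```text
clock: 31.75
tool_pos: [0.5837, -0.1328, 0.1846]
orientation: [0.238, 0.666, 0.126, 0.696]
wrist_force: [-0.2, 0.2, -1.6]
gripper_width: 0.0273
```

```bash
python3 -c "
from gp import *
rep(0)
for i in range(3):
  im=manip.capture('scene'); print(f.T@np.array(manip.state()['wrist_force']))
crop(im,160,100,270,220,5,'pics/s16.png')
K=cal('scene');print((proj('scene',O+f@np.array([-.022,.03,.085]),K)-[160,100])*5,(proj('scene',O+f@np.array([-.010,.03,.085]),K)-[160,100])*5)"
```

```text
t 31.75 p [ 0.5837 -0.1328  0.1846] w 0.0273 F [-0.2112  0.2032 -1.6327] q [ 0.7764  0.6851 -0.6137  1.8966 -0.2237  0.725   0.2751]
[[ 0.0822  0.1413  0.9865]
 [ 0.4931  0.8545 -0.1635]
 [-0.8661  0.4999  0.0006]]
tip in frame [-0.0193  0.0303  0.0852] err deg [-0.0763  0.0073 -0.0037]
F frame [ 0.6729 -0.2418 -1.4968]
turn units [ 0.0191 -0.0018  0.0009] then shift units [ 0.009  -0.4629 -0.008 ]
[ 0.3985 -0.175  -1.3252]
[ 1.158   0.4402 -1.4578]
[ 0.0587  0.0932 -1.5646]
[[197.2987 335.1286]] [[189.4105 336.4767]]
```

View pics/s16.png

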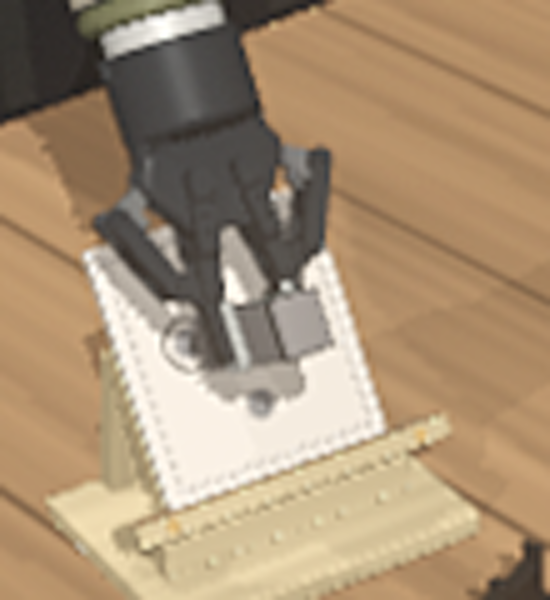

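{"fn": "carry_out", "kwargs": {
  "commands": [
    [1,0,-0.15,0,0,0,0],
    [1,0,-0.1,0,0,0,0],
    [1,0,-0.1,0,0,0,0],
    [1,0,0,0,0,0,0],
    [1,0,0,0,0,0,0]
  ]
}}

```text
clock: 32.4
tool_pos: [0.5825, -0.1393, 0.1807]
orientation: [0.239, 0.666, 0.126, 0.696]
wrist_force: [1.1, 0.3, -1.7]
gripper_width: 0.0272
```

```bash
cat > ff.py <<'E'
from gp import *
rep(0)
a=[]
for i in range(6):
  im=manip.capture('scene'); a.append(f.T@np.array(manip.state()['wrist_force']))
print('mean',np.mean(a,0),'sd',np.std(a,0))
cv2.imwrite('pics/last.png',im)
E
python3 ff.py
```

```text
t 32.4 p [ 0.5825 -0.1393  0.1807] w 0.0272 F [ 1.1172  0.3303 -1.682 ] q [ 0.784   0.6917 -0.6109  1.8945 -0.2198  0.7258  0.2827]
[[ 0.0821  0.1421  0.9864]
 [ 0.493   0.8544 -0.1641]
 [-0.8661  0.4998  0.0001]]
tip in frame [-0.0116  0.0301  0.0852] err deg [-0.0301  0.0108 -0.0126]
F frame [ 0.3995  1.0475 -1.7115]
turn units [ 0.0075 -0.0027  0.0032] then shift units [ 0.0084 -0.0819 -0.0043]
mean [ 0.7081  0.2656 -1.4013] sd [0.4932 0.585  0.4145]
```

Baseline is about +0.7 N along the frame x, so there is no contact yet (1.6 mm predicted). I advance 3.5 mm.

{"fn": "carry_out", "kwargs": {
  "commands": [
    [1,0,-0.06,0,0,0,0],
    [1,0,-0.06,0,0,0,0],
    [1,0,-0.06,0,0,0,0],
    [1,0,0,0,0,0,0],
    [1,0,0,0,0,0,0]
  ]
}}

```text
clock: 33.2
tool_pos: [0.5821, -0.1421, 0.1791]
orientation: [0.239, 0.666, 0.126, 0.696]
wrist_force: [-0.4, 2.2, -0.3]
gripper_width: 0.0272
```

```bash
python3 ff.py
```

```text
t 33.2 p [ 0.5821 -0.1421  0.1791] w 0.0272 F [-0.4125  2.1838 -0.3391] q [ 0.7876  0.6947 -0.61    1.8933 -0.218   0.7262  0.2865]
[[ 0.0822  0.1418  0.9865]
 [ 0.4932  0.8544 -0.1639]
 [-0.866   0.5     0.0003]]
tip in frame [-0.0083  0.0302  0.0852] err deg [-0.0458  0.0058 -0.0026]
F frame [-1.6371 -0.7665 -1.3367]
turn units [ 0.0115 -0.0015  0.0006] then shift units [ 0.0091  0.0828 -0.0081]
mean [-1.0121  0.6254 -1.2579] sd [0.5457 0.3072 0.3245]
```

{"fn": "carry_out", "kwargs": {
  "commands": [
    [1,0,-0.05,0,0,0,0],
    [1,0,-0.05,0,0,0,0],
    [1,0,0,0,0,0,0],
    [1,0,0,0,0,0,0]
  ]
}}

```text
clock: 33.9
tool_pos: [0.5818, -0.1439, 0.1781]
orientation: [0.239, 0.666, 0.126, 0.696]
wrist_force: [1.3, 2.6, 0.4]
gripper_width: 0.0274
```

```bash
sed -i 's/range(6)/range(14)/' ff.py; python3 ff.py; python3 -c "
from h import *
im=cv2.imread('pics/last.png'); crop(im,160,100,270,220,5,'pics/s17.png')"
```

```text
t 33.9 p [ 0.5818 -0.1439  0.1781] w 0.0274 F [1.2788 2.6407 0.3651] q [ 0.7896  0.6965 -0.6092  1.8927 -0.2169  0.7265  0.2887]
[[ 0.0822  0.1419  0.9865]
 [ 0.4931  0.8544 -0.164 ]
 [-0.8661  0.4999  0.0003]]
tip in frame [-0.0062  0.0302  0.0852] err deg [-0.0426  0.0045 -0.0077]
F frame [-2.6206  0.8265 -1.0914]
turn units [ 0.0106 -0.0011  0.0019] then shift units [ 0.0095  0.1875 -0.0085]
mean [-1.861   0.7071 -1.2992] sd [0.5624 0.5907 0.4223]
```

View pics/s17.png

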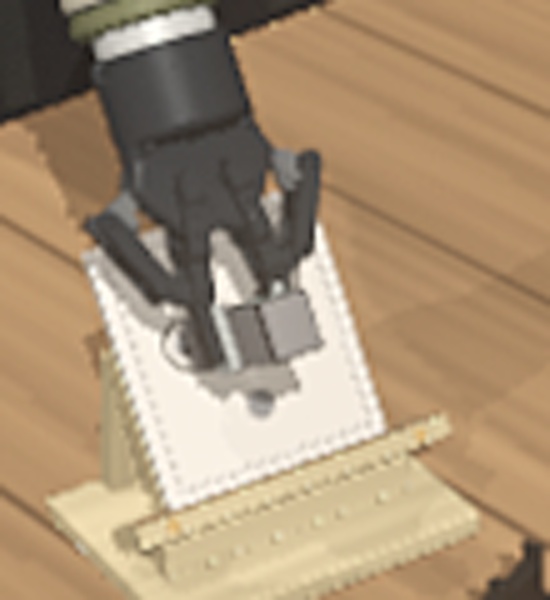

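```bash
python3 -c "
from plant import manip
print(manip.close_job())"
```

```text
the job is handed in; nothing more can be done
None
```

I leaned the larger white panel on the easel with the ring facing out and let go of it. I then took the gauge from its cradle and handed the job in at about 34.6 s, still pressing its tip inside the ring. Handing in gave no verdict.

**Last checks**
- **Panel:** After release the wrist camera put the ring within about 0.1 mm of its nominal place, and the panel's corner within about 1 mm. I did not re-measure the panel once the gauge touched it, but the last scene picture shows it still seated.
- **Gauge position:** From the arm's pose, the tip is about 0.3 mm from the ring centre and square to the glass within 0.1°. The gripper hid the tip from the camera, so this is computed, not seen.
- **Plunger:** The force change of about 2.5 N means the tip is pressed in about 4.2 mm; the geometry gives 3.8 mm. Both are close to half way, though the force readings scatter by about 0.5 N.

**What disagreed or went wrong**
- **Wrist turn:** I first turned the wrist the wrong way for the gauge. Joint 3 read -1.295 against its stated limit of -1.29, and joint 7 read 2.628 against 2.63, before I turned back. Nothing was reported, but joint 3's reading is past its stated limit, which could count as a failure.
- **Camera mismatch:** The scene camera disagreed with the top camera by 5–12 mm, so I used the wrist camera for the placing.

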